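# Get the pliers out of the lid-locked drawer of a tool chest

## Task

Get the pliers out for the wire work: raise the lid of the wooden tool chest until its folding stay locks and holds it up by itself, then pull the drawer out to its stop by its pull, take out the pliers and lay them flat on the cork mat. Push the drawer fully home again and leave the lid standing open on its stay; do not let the lid drop, and leave the other things on the table where they are.

Things in the scene. Friction and masses are not known exactly. Their poses are not given: they have to be found in the camera images.
- tool_chest: wooden chest, 160 deep (x) x 200 wide (y) x 122 high, lid shut; fixed. Origin: centre of its underside; front at -x. Under the lid a till (front edge 107, sides 112 mm above the table), below it one drawer. The lid's front flap, 10 mm thick, hangs down to 56 mm above the table and laps over the drawer front (top edge at 64 mm), so the drawer is locked until the lid is up
- lid_pull (a point): centre of the 26 mm iron ball of the lid's pull, on a 12 mm neck; 28 mm in front of the flap, 86 mm above the table when shut; axes of the lid (the chest's when shut). Pinched hard the ball does not turn in the fingers: as the lid swings, turn the hand along with it or hold lightly
- lid_hinge (a point): middle of the lid's hinge line, which runs along chest y at the top back edge, 112 mm above the table. The lid pull is 199.5 mm in front of and 26 mm below this point (chest frame) when shut
- chest_lid (a joint): lid angle, rad: 0 shut, grows as the front rises. Lid 0.25 to 0.5 kg, falls shut if let go too soon. Its steel stay (inside, +y side, sprung elbow) comes straight somewhere from 60 to 76 degrees, not the same every time: felt at the pull as a firm stop. Eased off there, the elbow springs past straight, the lid sinks 1 or 2 degrees and stands by itself
- drawer_pull (a point): centre of the ball of the drawer's iron pull: same shape as the lid's, 28 mm in front of the drawer front, 34 mm above the table and 73 mm below the till front's top edge (a gripper pointing straight down meets the chest's front there)
- chest_drawer (a joint): how far the drawer is out, m: 0 fully home, 0.125 at its stop, along chest -x. Runs stiffly, about 3 N. Inside 130 (x) x 164 (y) mm; floor 22 mm, side and back walls 54 mm, front (12 mm thick) 64 mm above the table
- pliers_mid (a point): middle of the pliers, half-way up their 12 mm; 147 mm long along their x, jaws at +x, the 59 mm wide spread grips at -x; from x = 12 to 38 mm (pivot, root of the jaws) 28 mm wide, best for pinching; about 0.1 kg. They start flat in the drawer, lengthwise across it (along chest y), jaws to +y
- mat_mid (a point): centre of the top of the square cork mat, 170 x 170 mm, 3 mm thick, fixed flat on the table; axes along its sides
- cup_moss: brown stoneware cup, 94 x 94 x 88 mm, a bystander; origin at the centre of its foot
- tape_dispenser: desk tape dispenser, 30 x 140 x 68 mm, a bystander; origin under its middle
- ink_pad: closed ink pad tin, 56 x 86 x 16 mm, a bystander; origin under its middle
- rubber_stamp: wooden stamp, 22 x 30 x 42 mm, a bystander; origin under its middle
- scissors: scissors lying flat, 87 x 199 x 9 mm, a bystander; origin under their middle
- calculator: pocket calculator, 118 x 74 x 13 mm, a bystander; origin under its middle

How it is judged:
By the outcome, as a careful person would: the job done as asked, in the order asked, and still so for the second after the job is handed in, with the robot touching nothing.
It also fails if it takes over 64 s, if anything falls off the work surface, if the arm or the gripper's body presses on something with over 40 N, if the wrist force passes 120 N, or if a joint passes its speed limit or range.

## Robot

A 6-joint arm with a two-finger parallel gripper is mounted at the origin on a cart in front of the work surface, level with it; the furniture and walls round the work are solid. World frame = base frame: x ahead of the robot, y to its left, z up, the work surface at z = 0. Lengths are in mm, angles in rad, forces in N, time in s.
With the tool pointing down it reaches from about 250 to 775 mm from the base axis. Payload 4 kg.
Tool frame: the origin (TCP) lies at the very end of the fingers, on their centre line; the grasp point (between the pads) lies 19 mm behind it; z points along the fingers, y is the direction in which the jaws open and shut (so a half turn about z gives the same grasp; the last joint's range is limited). The gripper opens to 85 mm and grips with 20 to 120 N. Pads are 22 mm wide; open, the fingers measure 114 mm over their backs; the gripper's body (76 mm by 85 mm) begins 54 mm behind the grasp point. The pads swing forward as they close: fully open they stand 13 mm farther back than shut.
Start: joints at [1.105, 0.087, 1.371, -0, 1.684, -0.103], TCP at [195.201, 514.212, 231.341] pointing down, gripper open.
Joint ranges: [-3.1, 3.1], [-0.76, 2.03], [0.27, 2.55], [-1.08, 4.22], [0.17, 2.65], [-2.57, 2.57]. Speed limits (rad/s): [2.79, 2.79, 3.14, 3.14, 3.14, 3.14].

## Interface

Orientations are given as a unit quaternion [w, x, y, z].
In Python, from workcell import readout, snapshot, camera_params, manip gives the robot as it stands.
- The arm moves only by the tool carry_out, never from a script. Its argument "plan" is a list of rows, each a list of 3 entries, a list of its own where there are three numbers: the turn, a rotation vector about the world's x, y, z in rad, then the shift along the world's x, y, z in m, then the finger opening in m, from 0 to 0.0854. In form: [[[wx, wy, wz], [tx, ty, tz], gripper], ...]. A call has 1 to 10 rows; each row shifts and turns the commanded pose from where the row before left it; what a row does not reach is not made up. A row lasts 1/12 s, in which the tool goes at most 41.7 mm and 7.16 degrees, less where a joint would pass 70% of its speed; a pose out of reach is approached as far as the arm can. A call with a gripper value outside its range is refused whole. The fingers move at their own pace and stop on an object; the grip force is fixed at half the most. Time passes only in rows, so rows that do not move let the fingers close. It gives the time, the measured TCP pose, the force and the opening at its end, in the units of the state.
- readout.observe(): the state, without advancing time (a new reading comes with each control period).
- snapshot(name): name is "scene" or "top" or "wrist"; returns (picture, depth): 420x560x3 uint8, red, green, blue; 420x560 float32, mm along the optical axis (not along the pixel's ray), 0 where there is no reading.
- camera_params(name): a dict with "intrinsics" (3x3 intrinsics, pixels), "D" ([k1, k2, p1, p2, k3] as OpenCV has them; the pictures are not rectified), "pose" (4x4, takes a point from camera to world coordinates). Camera axes: x right, y down, z forward; pixel columns grow to the right and rows downward; lengths in mm; the calibration is good to about 2 mm. A picture is of the moment at which its call begins: read the wrist's pose just before it. camera_params takes no time and is no camera call; for the wrist camera it gives the pose at the moment of the call.
- manip.job_done(): hands the job in, once; it reports no verdict.
The state is a dict: "clock": time; "joint_positions": joint angles; "joint_vel": joint speeds; "joint_efforts": joint torques, N m; "tcp_pos": TCP position; "ee_rot": TCP orientation; "wrist_force": force on the tool from outside, world axes, zero at the start; "ft_torque": the same for the moment, N m; "gripper_width": opening from 0.0 (shut) to 1.0 (fully open).
Only numpy, scipy, OpenCV 4.12 (cv2) and the standard library are available. Lean on these libraries where they do the work, as an engineer would, in place of code of your own. Each camera call takes 0.05 s, during which the arm holds its last target.

## Working session

There is one attempt and no reset: what is moved stays moved. The work goes in short steps, Python scripts to look and compute and a tool call to move; the robot and the scene stay as the last step left them, time stands still between calls to the robot, and variables do not carry over. Pictures are saved under pics/ and viewed, and the job is handed in when it is done.

Besides the shell and the picture viewer there is one more tool, called as name(argument=value, ...), one argument or row to a line, values as JSON. carry_out: Moves the arm, as the interface text tells. Its arguments: {"type":"object","properties":{"plan":{"type":"array"}},"required":["plan"]}

```bash
mkdir -p pics; ls; cat > h.py <<'E'
import numpy as np, cv2
from workcell import readout, snapshot, camera_params, manip
def shot(n,fn):
    p=camera_params(n); im,d=snapshot(n)
    cv2.imwrite('pics/'+fn+'.png',im[:,:,::-1]); np.savez('pics/'+fn+'.npz',im=im,d=d,K=p['intrinsics'],D=p['D'],T=p['pose'])
    return im,d,p
def load(fn): return np.load('pics/'+fn+'.npz')
def rays(z,uv):
    uv=np.array(uv,float).reshape(-1,1,2)
    n=cv2.undistortPoints(uv,np.array(z['K']),np.array(z['D'])).reshape(-1,2)
    return np.c_[n,np.ones(len(n))]
def onplane(z,uv,h):
    r=rays(z,uv)@np.array(z['T'])[:3,:3].T; o=np.array(z['T'])[:3,3]
    return o+r*((h-o[2])/r[:,2])[:,None]
def cloud(z):
    d=z['d']; v,u=np.mgrid[:d.shape[0],:d.shape[1]]
    r=rays(z,np.c_[u.ravel(),v.ravel()])*d.ravel()[:,None]
    P=r@z['T'][:3,:3].T+z['T'][:3,3]; P[d.ravel()==0]=np.nan
    return P.reshape(d.shape+(3,))
E
python3 - <<'E'
from h import *
print(readout.observe())
for n in ['scene','top','wrist']:
    im,d,p=shot(n,n+'0'); print(n,np.round(p['pose'],3).tolist(),p['intrinsics'],p['D'])
E
```

```text
pics
{'clock': 0.0, 'joint_positions': array([ 1.10488420e+00,  8.79593896e-02,  1.37229689e+00,  1.71350836e-05,
        1.68359919e+00, -1.03123351e-01]), 'joint_vel': array([ 6.80732129e-04, -3.39414954e-04, -2.58830273e-04, -7.39548445e-05,
       -9.60262130e-04, -4.95268247e-04]), 'joint_efforts': array([-5.32376689e-04, -3.51873636e+01, -3.13270855e+01, -1.43095376e-04,
        1.08982745e-02,  5.41891012e-06]), 'tcp_pos': array([194.96616639, 513.73822721, 230.11510156]), 'ee_rot': array([-3.25752673e-04,  1.80400202e-01,  9.83592643e-01, -1.08353454e-03]), 'wrist_force': array([0.36869671, 0.24431263, 0.57012172]), 'ft_torque': array([-0.0031035 , -0.01848975,  0.0146693 ]), 'gripper_width': 1.0022209295534226}
scene [[0.624, -0.516, 0.588, 48.131], [-0.782, -0.395, 0.483, -515.498], [-0.017, -0.76, -0.649, 697.608], [0.0, 0.0, 0.0, 1.0]] [[385.11674254   0.         277.47962973]
 [  0.         385.11674254 204.87202586]
 [  0.           0.           1.        ]] [0.02075771 0.         0.         0.         0.        ]
top [[0.063, -0.976, 0.209, 382.43], [-0.998, -0.061, 0.016, -64.106], [-0.003, -0.209, -0.978, 1149.766], [0.0, 0.0, 0.0, 1.0]] [[385.73561088   0.         276.7760695 ]
 [  0.         385.73561088 214.71770196]
 [  0.           0.           1.        ]] [-0.0902527  0.         0.         0.         0.       ]
wrist [[0.354, 0.901, 0.251, 130.808], [0.935, -0.341, -0.098, 538.378], [-0.003, 0.269, -0.963, 372.442], [0.0, 0.0, 0.0, 1.0]] [[311.34861255   0.         282.56506973]
 [  0.         311.34861255 208.47703448]
 [  0.           0.           1.        ]] [-0.04694865  0.          0.          0.          0.        ]
```

View pics/scene0.png

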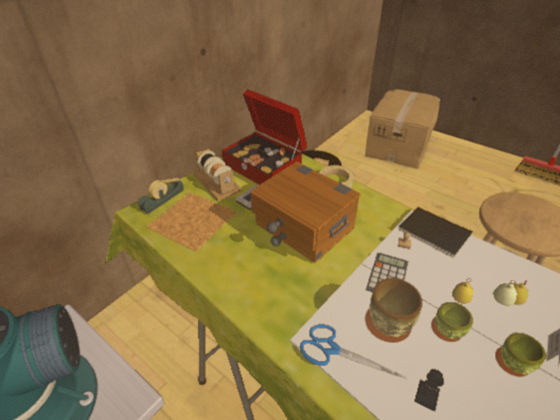

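View pics/top0.png

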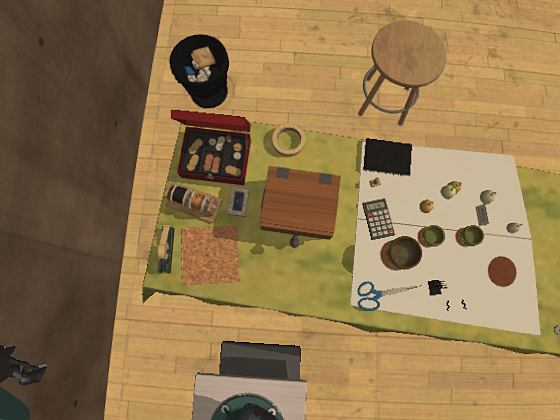

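The scene view shows the chest shut at about (305,210), its two pulls near (275,232), and the mat at (193,220). In the top view the chest top is at (300,200), the lid pull at (294,241) and the mat at (210,255).

```bash
python3 - <<'E'
from h import *
t=load('top0'); P=cloud(t)
# chest top
roi=np.zeros(P.shape[:2],bool); roi[150:250,245:350]=1
m=roi&(P[...,2]>112)&(P[...,2]<132)
mm=cv2.morphologyEx(m.astype(np.uint8),cv2.MORPH_OPEN,np.ones((3,3)))
n,l,s,c=cv2.connectedComponentsWithStats(mm); k=1+np.argmax(s[1:,4]); mm=l==k
Q=P[mm]; print('z',np.median(Q[:,2]),len(Q)); 
print(cv2.minAreaRect(Q[:,:2].astype(np.float32)))
print(cv2.boxPoints(cv2.minAreaRect(Q[:,:2].astype(np.float32))))
# mat
roi=np.zeros(P.shape[:2],bool); roi[215:295,170:250]=1
hsv=cv2.cvtColor(t['im'],cv2.COLOR_RGB2HSV); print(hsv[255,210],hsv[290,260])
m=roi&(hsv[...,0]<19)&(hsv[...,1]>60)
m=cv2.morphologyEx(m.astype(np.uint8),cv2.MORPH_CLOSE,np.ones((5,5)));m=cv2.morphologyEx(m,cv2.MORPH_OPEN,np.ones((7,7)))
v,u=np.nonzero(m); Q=onplane(t,np.c_[u,v],3); r=cv2.minAreaRect(Q[:,:2].astype(np.float32)); print('mat',r,cv2.boxPoints(r), Q.mean(0))
# lid pull
sub=P[232:252,284:306]; q=sub[(sub[...,2]>60)]; print(len(q)); print(np.round(q[::6]))
im=cv2.resize(load('scene0')['im'][150:270,230:380],None,fx=5,fy=5,interpolation=cv2.INTER_CUBIC);cv2.imwrite('pics/sc.png',im[:,:,::-1])
im=cv2.resize(load('top0')['im'][100:300,140:350],None,fx=3.5,fy=3,interpolation=cv2.INTER_CUBIC);cv2.imwrite('pics/tc.png',im[:,:,::-1])
E
```

```text
z 122.24534054035576 4559
((648.9617919921875, -109.0134048461914), (204.28024291992188, 177.12953186035156), 85.2484130859375)
[[ 5.5224054e+02 -2.0346616e+02]
 [ 7.2876129e+02 -2.1813882e+02]
 [ 7.4568304e+02 -1.4560654e+01]
 [ 5.6916229e+02  1.1201477e-01]]
[ 13 148 186] [ 24 148 157]
mat ((494.2397155761719, 146.98133850097656), (170.5052947998047, 168.77684020996094), 7.0373992919921875) [[399.2903   220.2891  ]
 [419.96835   52.783752]
 [589.1891    73.673584]
 [568.5111   241.17892 ]] [492.99826493 146.87901043   3.        ]
144
[[ 564.  -70.   68.]
 [ 563.  -87.   85.]
 [ 561. -103.  101.]
 [ 560. -119.  113.]
 [ 563.  -85.   63.]
 [ 559. -101.   95.]
 [ 560. -117.   95.]
 [ 557.  -98.   90.]
 [ 561. -116.   73.]
 [ 553.  -96.   93.]
 [ 560. -122.   62.]
 [ 551. -101.   92.]
 [ 549. -104.   90.]
 [ 541.  -93.   97.]
 [ 539.  -91.   95.]
 [ 540. -107.   96.]
 [ 536. -102.   99.]
 [ 533.  -94.   95.]
 [ 535. -111.   89.]
 [ 531. -102.   96.]
 [ 528.  -94.   95.]
 [ 530. -111.   90.]
 [ 526. -103.   94.]
 [ 523. -100.   93.]]
```

View pics/sc.png

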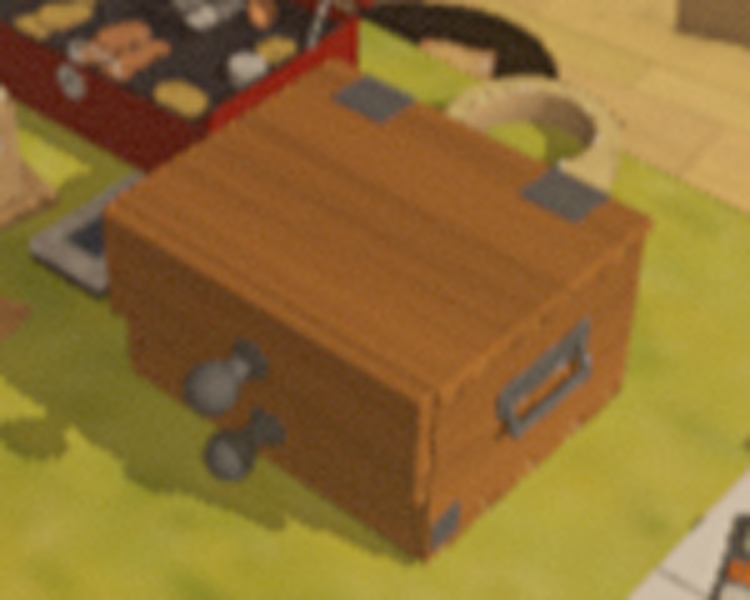

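View pics/tc.png

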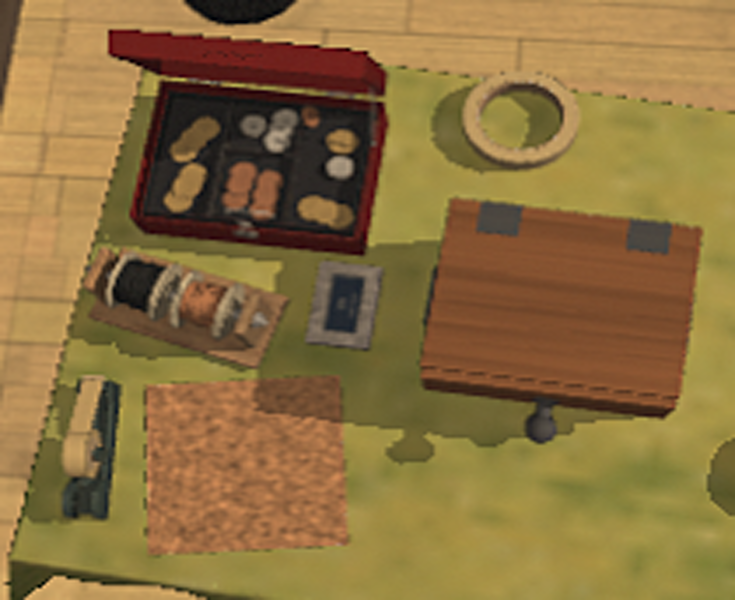

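```bash
python3 - <<'E'
from h import *
from scipy.optimize import least_squares
def dark(n,roi):
    z=load(n); hsv=cv2.cvtColor(z['im'],cv2.COLOR_RGB2HSV); m=np.zeros(hsv.shape[:2],np.uint8)
    a,b,c,d=roi; m[a:b,c:d]=((hsv[a:b,c:d,1]<90)&(hsv[a:b,c:d,2]<110)); return z,m
z,m=dark('scene0',(210,250,262,292))
for r in m[215:250,262:290]: print(''.join('.#'[i] for i in r))
t,m2=dark('top0',(230,250,284,306))
for r in m2[230:250,284:306]: print(''.join('.#'[i] for i in r))
for zz,n in((z,'s'),(t,'t')):
    P=cloud(zz); mm=(m if n=='s' else m2)>0; Q=P[mm]; Q=Q[(Q[:,0]<545)]
    print(n,len(Q),np.round(np.median(Q,0)))
E
```

```text
............................
............................
............................
............................
................###.........
...............#.##.........
..............######........
...........#.########.......
........#######..####.......
.......########.#####.......
......###########...........
.....#####....##............
.....#####....#.............
.....######..##.............
.....##########.............
......#########.............
.......######...............
.........###.......#........
...................##.......
...................####.....
...................#####....
..................######....
............##.##.######....
..........##########........
..........########..........
.........#########..........
..........########..........
..........########..........
..........#######...........
...........######...........
.............###............
............................
............................
............................
............................
......................
......................
.........##...........
........#######.......
..........#####.......
..........####........
.........#####........
.........####.........
........#####.........
.......#######........
.......#######........
......#########.......
......#########.......
......#########.......
.......########.......
.......#######........
........######........
..........#...........
......................
......................
s 130 [ 533. -104.   85.]
t 62 [ 533. -100.   95.]
```

carry_out(
  plan=[
    [[0, 0, -0.12], [0.01, -0.025, 0.005], 0.085],
    [[0, 0, -0.12], [0.012, -0.03, 0.005], 0.085],
    [[0, 0, -0.12], [0.012, -0.03, 0.005], 0.085],
    [[0, 0, -0.12], [0.012, -0.03, 0.005], 0.085],
    [[0, 0, -0.12], [0.012, -0.03, 0], 0.085],
    [[0, 0, -0.12], [0.012, -0.03, 0], 0.085],
    [[0, 0, -0.12], [0.012, -0.03, 0], 0.085],
    [[0, 0, -0.12], [0.012, -0.03, 0], 0.085],
    [[0, 0, -0.12], [0.012, -0.03, 0], 0.085],
    [[0, 0, -0.12], [0.012, -0.03, 0], 0.085],
  ],
)

```text
clock: 0.98
tcp_pos: [313.2, 217.7, 251.1]
ee_rot: [0.0, 0.706, 0.708, -0.0]
wrist_force: [0.8, 0.7, -0.0]
gripper_width: 1.0
```

```bash
cat >> h.py <<'E'
def tri(zs,uvs):
    A=np.zeros((3,3));b=np.zeros(3);L=[]
    for z,uv in zip(zs,uvs):
        r=(rays(z,[uv])@np.array(z['T'])[:3,:3].T)[0]; r/=np.linalg.norm(r); o=np.array(z['T'])[:3,3]
        M=np.eye(3)-np.outer(r,r);A+=M;b+=M@o;L.append((M,o))
    p=np.linalg.solve(A,b); return p,[np.linalg.norm(M@(p-o)) for M,o in L]
E
python3 - <<'E'
from h import *
s=load('scene0');t=load('top0')
print(tri([s,t],[(272,227.5),(294.3,242.3)]))
print(onplane(s,[(272,227.5)],86),onplane(t,[(294.3,242.3)],86), onplane(s,[(275.3,241)],34))
P=cloud(s);print(P[190:215:4,300:330:6].round().reshape(-1,3)[:6])
E
```

```text
(array([ 533.83972242, -100.08442687,   84.15342753]), [np.float64(0.8915564909890484), np.float64(0.8915564909888826)])
[[ 531.63577936 -100.81862968   86.        ]] [[ 534.24661503 -100.61989627   86.        ]] [[ 541.5311025 -101.2040561   34.       ]]
[[ 645.  -97.  122.]
 [ 655. -107.  120.]
 [ 662. -120.  122.]
 [ 670. -132.  123.]
 [ 679. -143.  123.]
 [ 634. -105.  121.]]
```

carry_out(
  plan=[
    [[0, 0, -0.12], [0.011, -0.032, -0.005], 0.085],
    [[0, 0, -0.12], [0.011, -0.032, -0.005], 0.085],
    [[0, 0, -0.12], [0.011, -0.032, -0.005], 0.085],
    [[0, 0, -0.12], [0.011, -0.032, -0.005], 0.085],
    [[0, 0, -0.12], [0.011, -0.032, -0.005], 0.085],
    [[0, 0, -0.12], [0.011, -0.032, 0], 0.085],
    [[0, 0, -0.12], [0.011, -0.032, 0], 0.085],
    [[0, 0, -0.12], [0.011, -0.032, 0], 0.085],
    [[0, 0, -0.12], [0.011, -0.032, 0], 0.085],
    [[0, 0, -0.12], [0.011, -0.032, 0], 0.085],
  ],
)

```text
clock: 1.82
tcp_pos: [423.2, -102.5, 226.1]
ee_rot: [-0.0, 0.983, 0.185, -0.0]
wrist_force: [0.8, 1.6, -0.4]
gripper_width: 0.998
```

carry_out(
  plan=[
    [[0, 0, -0.114], [0, 0, 0], 0.085],
    [[0, 0, -0.114], [0, 0, 0], 0.085],
    [[0, 0, -0.114], [0, 0, 0], 0.085],
    [[0, 0, -0.114], [0, 0, 0], 0.085],
    [[-0.01, -0.119, 0], [0, 0.001, -0.005], 0.07],
    [[-0.01, -0.119, 0], [0, 0.001, -0.01], 0.07],
    [[-0.01, -0.119, 0], [0, 0.001, -0.01], 0.07],
    [[-0.01, -0.119, 0], [0, 0.001, -0.01], 0.07],
    [[-0.01, -0.119, 0], [0, 0.001, -0.01], 0.07],
    [[-0.01, -0.119, 0], [0, 0.001, -0.01], 0.07],
  ],
)

```text
clock: 2.65
tcp_pos: [423.3, -94.6, 171.6]
ee_rot: [0.017, 0.935, -0.036, 0.353]
wrist_force: [-1.1, 0.3, -0.3]
gripper_width: 0.818
```

```bash
python3 - <<'E'
from h import *
o=readout.observe(); print(o['joint_positions'].round(3),o['tcp_pos'])
from scipy.spatial.transform import Rotation as R
print(R.from_quat(np.roll(o['ee_rot'],-1)).as_matrix().round(3))
E
```

```text
[-0.607 -0.696  2.23   0.404  0.994  0.926] [423.2692472  -94.63609327 171.59811747]
[[ 0.748 -0.079  0.659]
 [-0.055 -0.997 -0.057]
 [ 0.662  0.006 -0.75 ]]
```

carry_out(
  plan=[
    [[0, 0, 0], [0.02, 0, -0.008], 0.07],
    [[0, 0, 0], [0.02, 0, -0.01], 0.07],
    [[-0.008, -0.079, 0], [0.015, 0, -0.01], 0.07],
    [[-0.008, -0.079, 0], [0.008, -0.001, -0.01], 0.07],
    [[-0.008, -0.079, 0], [0.005, -0.001, -0.01], 0.07],
    [[0, 0, 0], [0, 0, -0.005], 0.07],
    [[0, 0, 0], [0, 0, 0], 0.07],
  ],
)

```text
clock: 3.23
tcp_pos: [489.2, -95.2, 115.8]
ee_rot: [0.02, 0.891, -0.034, 0.452]
wrist_force: [0.2, 0.4, 0.2]
gripper_width: 0.827
```

```bash
python3 - <<'E'
from h import *
shot('wrist','w1')
o=readout.observe(); print(o['joint_positions'].round(3),o['tcp_pos'])
from scipy.spatial.transform import Rotation as R
print(R.from_quat(np.roll(o['ee_rot'],-1)).as_matrix().round(3))
E
```

```text
[-0.551 -0.509  2.361  0.787  0.54   0.564] [490.54334832 -95.95193539 118.65674017]
[[ 0.586 -0.079  0.807]
 [-0.04  -0.997 -0.068]
 [ 0.81   0.007 -0.587]]
```

View pics/w1.png

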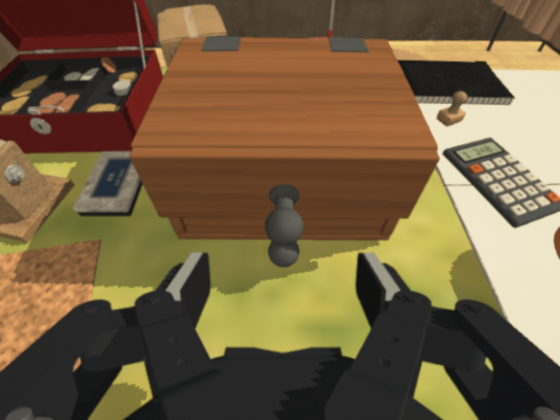

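The wrist view shows the lid ball at about (285,226), centred between the open fingers, with the drawer ball just below it at (284,252).

```bash
python3 - <<'E'
from h import *
w=load('w1');s=load('scene0');t=load('top0')
print(tri([w,s,t],[(285,226),(272,227.5),(294.3,242.3)]))
print(onplane(w,[(285,226)],86))
P=cloud(w); print(P[222:230:3,280:290:4].reshape(-1,3).round(1))
for k in range(3):
  o=readout.observe();print(o['tcp_pos'])
E
```

```text
(array([ 533.66481417, -100.19414079,   83.89298916]), [np.float64(0.5311830405281687), np.float64(0.8641005624398377), np.float64(1.003428136867197)])
[[ 531.61144433 -100.25481158   86.        ]]
[[ 527.4  -96.6   96.7]
 [ 526.5  -99.1   97.7]
 [ 526.5 -101.6   97.5]
 [ 525.2  -96.5   96.6]
 [ 525.4  -99.    96. ]
 [ 525.5 -101.5   95.7]
 [ 523.4  -96.4   95.9]
 [ 523.3  -98.8   95.8]
 [ 523.4 -101.3   95.4]]
[490.54334832 -95.95193539 118.65674017]
[490.54334832 -95.95193539 118.65674017]
[490.54334832 -95.95193539 118.65674017]
```

carry_out(
  plan=[
    [[0, 0, 0], [0.012, -0.001, -0.009], 0.07],
    [[0, 0, 0], [0.012, -0.001, -0.009], 0.07],
    [[0, 0, 0], [0.012, -0.001, -0.009], 0.07],
    [[0, 0, 0], [0.012, -0.001, -0.009], 0.07],
    [[0, 0, 0], [0.0095, -0.001, -0.007], 0.07],
    [[0, 0, 0], [0, 0, 0], 0.07],
  ],
)

```text
clock: 3.78
tcp_pos: [550.9, -101.4, 77.8]
ee_rot: [0.021, 0.889, -0.032, 0.456]
wrist_force: [-0.6, 0.5, 0.1]
gripper_width: 0.821
```

```bash
python3 - <<'E'
from h import *
shot('wrist','w2')
o=readout.observe(); print(o['joint_positions'].round(3),o['tcp_pos'],o['wrist_force'])
E
```

```text
[-0.46  -0.23   2.286  1.068  0.348  0.291] [ 550.26444111 -101.23658406   78.09086407] [-0.05783404  0.5133039   0.34312611]
```

View pics/w2.png

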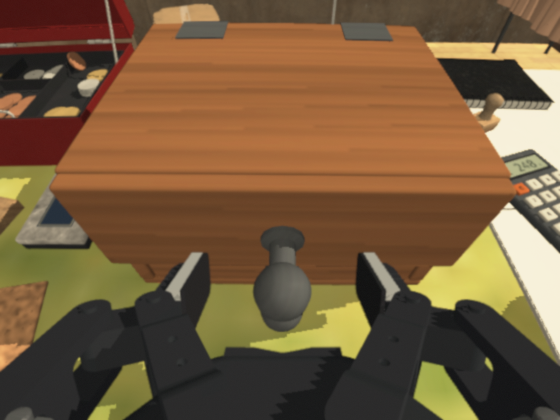

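carry_out(
  plan=[
    [[0, 0, 0], [0, 0, -0.0025], 0.07],
    [[0, 0, 0], [0, 0, 0], 0.03],
    [[0, 0, 0], [0, 0, 0], 0.02],
    [[0, 0, 0], [0, 0, 0], 0.015],
    [[0, 0, 0], [0, 0, 0], 0.015],
    [[0, 0, 0], [0, 0, 0], 0.015],
    [[0, 0, 0], [0, 0, 0], 0.015],
  ],
)

```text
clock: 4.42
tcp_pos: [548.3, -100.9, 74.8]
ee_rot: [0.022, 0.889, -0.033, 0.456]
wrist_force: [-7.7, 1.5, 5.6]
gripper_width: 0.268
```

```bash
python3 - <<'E'
from h import *
shot('wrist','w3')
o=readout.observe(); print(o['joint_positions'].round(3),o['tcp_pos'],o['wrist_force'],o['gripper_width'])
E
```

```text
[-0.461 -0.228  2.293  1.091  0.344  0.268] [ 548.33988029 -100.87171577   74.7780483 ] [-8.27106215  1.11906026  6.28646538] 0.272071566307058
```

View pics/w3.png

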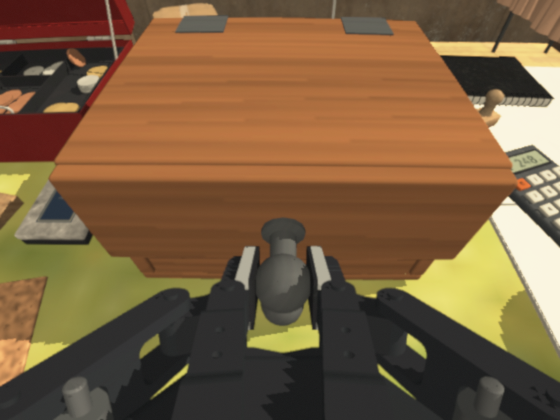

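```bash
python3 - <<'E'
import numpy as np
a0=11.27;r=.1878
def p(t): a=np.radians(t-a0); return np.array([-r*np.cos(a)*.9966,r*np.cos(a)*.083,r*np.sin(a)])
ang=list(np.arange(0,52.5,2.5))+list(np.arange(51.5,80,1.5))
for a,b in zip(ang,ang[1:]):
    w=np.radians(b-a); print(a,b,[round(.083*w,4),round(.9966*w,4)],(p(b)-p(a)).round(4).tolist())
E
```

```text
0.0 2.5 [np.float64(0.0036), np.float64(0.0435)] [-0.0014, 0.0001, 0.0081]
2.5 5.0 [np.float64(0.0036), np.float64(0.0435)] [-0.0011, 0.0001, 0.0081]
5.0 7.5 [np.float64(0.0036), np.float64(0.0435)] [-0.0007, 0.0001, 0.0082]
7.5 10.0 [np.float64(0.0036), np.float64(0.0435)] [-0.0004, 0.0, 0.0082]
10.0 12.5 [np.float64(0.0036), np.float64(0.0435)] [-0.0, 0.0, 0.0082]
12.5 15.0 [np.float64(0.0036), np.float64(0.0435)] [0.0004, -0.0, 0.0082]
15.0 17.5 [np.float64(0.0036), np.float64(0.0435)] [0.0007, -0.0001, 0.0082]
17.5 20.0 [np.float64(0.0036), np.float64(0.0435)] [0.0011, -0.0001, 0.0081]
20.0 22.5 [np.float64(0.0036), np.float64(0.0435)] [0.0014, -0.0001, 0.0081]
22.5 25.0 [np.float64(0.0036), np.float64(0.0435)] [0.0018, -0.0001, 0.008]
25.0 27.5 [np.float64(0.0036), np.float64(0.0435)] [0.0021, -0.0002, 0.0079]
27.5 30.0 [np.float64(0.0036), np.float64(0.0435)] [0.0025, -0.0002, 0.0078]
30.0 32.5 [np.float64(0.0036), np.float64(0.0435)] [0.0028, -0.0002, 0.0077]
32.5 35.0 [np.float64(0.0036), np.float64(0.0435)] [0.0031, -0.0003, 0.0076]
35.0 37.5 [np.float64(0.0036), np.float64(
[... 1178 characters left out ...]
3, 0.003]
65.0 66.5 [np.float64(0.0022), np.float64(0.0261)] [0.004, -0.0003, 0.0029]
66.5 68.0 [np.float64(0.0022), np.float64(0.0261)] [0.0041, -0.0003, 0.0028]
68.0 69.5 [np.float64(0.0022), np.float64(0.0261)] [0.0041, -0.0003, 0.0026]
69.5 71.0 [np.float64(0.0022), np.float64(0.0261)] [0.0042, -0.0003, 0.0025]
71.0 72.5 [np.float64(0.0022), np.float64(0.0261)] [0.0043, -0.0004, 0.0024]
72.5 74.0 [np.float64(0.0022), np.float64(0.0261)] [0.0043, -0.0004, 0.0023]
74.0 75.5 [np.float64(0.0022), np.float64(0.0261)] [0.0044, -0.0004, 0.0022]
75.5 77.0 [np.float64(0.0022), np.float64(0.0261)] [0.0044, -0.0004, 0.0021]
77.0 78.5 [np.float64(0.0022), np.float64(0.0261)] [0.0045, -0.0004, 0.002]
```

carry_out(
  plan=[
    [[0.0036, 0.0435, 0], [-0.0014, 0.0001, 0.0081], 0.015],
    [[0.0036, 0.0435, 0], [-0.0011, 0.0001, 0.0081], 0.015],
    [[0.0036, 0.0435, 0], [-0.0007, 0.0001, 0.0082], 0.015],
    [[0.0036, 0.0435, 0], [-0.0004, 0, 0.0082], 0.015],
    [[0.0036, 0.0435, 0], [0, 0, 0.0082], 0.015],
  ],
)

```text
clock: 4.88
tcp_pos: [544.3, -100.5, 111.6]
ee_rot: [0.017, 0.932, -0.034, 0.361]
wrist_force: [2.3, 0.2, -2.2]
gripper_width: 0.27
```

```bash
python3 - <<'E'
from h import *
o=readout.observe(); print(o['joint_positions'].round(3),o['tcp_pos'],o['wrist_force'],o['gripper_width'],o['ft_torque'])
E
```

```text
[-0.416 -0.274  2.121  0.389  0.62   0.988] [ 544.34515027 -100.52656864  111.60529512] [ 2.3128009   0.1964766  -2.22602425] 0.26954361963606926 [0.22031509 0.14124703 0.22529131]
```

carry_out(
  plan=[
    [[0.0036, 0.0435, 0], [0.0004, 0, 0.0082], 0.015],
    [[0.0036, 0.0435, 0], [0.0007, -0.0001, 0.0082], 0.015],
    [[0.0036, 0.0435, 0], [0.0011, -0.0001, 0.0081], 0.015],
    [[0.0036, 0.0435, 0], [0.0014, -0.0001, 0.0081], 0.015],
    [[0.0036, 0.0435, 0], [0.0018, -0.0001, 0.008], 0.015],
    [[0.0036, 0.0435, 0], [0.0021, -0.0002, 0.0079], 0.015],
    [[0.0036, 0.0435, 0], [0.0025, -0.0002, 0.0078], 0.015],
    [[0.0036, 0.0435, 0], [0.0028, -0.0002, 0.0077], 0.015],
  ],
)

```text
clock: 5.55
tcp_pos: [555.3, -101.4, 175.3]
ee_rot: [0.009, 0.981, -0.036, 0.191]
wrist_force: [-10.3, 0.1, 2.5]
gripper_width: 0.267
```

carry_out(
  plan=[
    [[0.0036, 0.0435, 0], [0.0031, -0.0003, 0.0076], 0.015],
    [[0.0036, 0.0435, 0], [0.0034, -0.0003, 0.0074], 0.015],
    [[0.0036, 0.0435, 0], [0.0038, -0.0003, 0.0073], 0.015],
    [[0.0036, 0.0435, 0], [0.0041, -0.0003, 0.0071], 0.015],
    [[0.0036, 0.0435, 0], [0.0044, -0.0004, 0.0069], 0.015],
    [[0.0036, 0.0435, 0], [0.0047, -0.0004, 0.0067], 0.015],
    [[0.0036, 0.0435, 0], [0.005, -0.0004, 0.0065], 0.015],
  ],
)

```text
clock: 6.13
tcp_pos: [584.7, -103.8, 228.0]
ee_rot: [0.002, 0.998, -0.037, 0.041]
wrist_force: [-9.0, 0.3, 7.5]
gripper_width: 0.271
```

```bash
python3 - <<'E'
from h import *
o=readout.observe(); print(o['joint_positions'].round(3),o['tcp_pos'],o['wrist_force'],o['gripper_width'],o['ft_torque'])
E
```

```text
[-0.28   0.126  1.337  0.016  1.597  1.366] [ 584.65561993 -103.81279321  227.9570234 ] [-8.99414685  0.26885847  7.49830963] 0.27104782734739596 [-0.09119597  1.34327649 -0.04073658]
```

carry_out(
  plan=[
    [[0.0022, 0.0261, 0], [0.0031, -0.0003, 0.0038], 0.015],
    [[0.0022, 0.0261, 0], [0.0032, -0.0003, 0.0037], 0.015],
    [[0.0022, 0.0261, 0], [0.0033, -0.0003, 0.0036], 0.015],
    [[0.0022, 0.0261, 0], [0.0034, -0.0003, 0.0035], 0.015],
    [[0.0022, 0.0261, 0], [0.0035, -0.0003, 0.0034], 0.015],
  ],
)

```text
clock: 6.55
tcp_pos: [601.7, -105.2, 246.8]
ee_rot: [-0.001, 0.999, -0.037, -0.023]
wrist_force: [-7.5, 0.7, 8.3]
gripper_width: 0.265
```

carry_out(
  plan=[
    [[0.0022, 0.0261, 0], [0.0036, -0.0003, 0.0034], 0.015],
    [[0.0022, 0.0261, 0], [0.0037, -0.0003, 0.0033], 0.015],
  ],
)

```text
clock: 6.72
tcp_pos: [609.2, -105.8, 253.6]
ee_rot: [-0.002, 0.998, -0.037, -0.048]
wrist_force: [-6.5, -0.7, 8.1]
gripper_width: 0.266
```

carry_out(
  plan=[
    [[0.0022, 0.0261, 0], [0.0038, -0.0003, 0.0032], 0.015],
    [[0.0022, 0.0261, 0], [0.0038, -0.0003, 0.0031], 0.015],
  ],
)

```text
clock: 6.88
tcp_pos: [617.0, -106.5, 260.0]
ee_rot: [-0.004, 0.997, -0.037, -0.074]
wrist_force: [-5.3, -0.3, 7.3]
gripper_width: 0.268
```

carry_out(
  plan=[
    [[0.0022, 0.0261, 0], [0.0039, -0.0003, 0.003], 0.015],
  ],
)

```text
clock: 6.97
tcp_pos: [620.9, -106.8, 263.1]
ee_rot: [-0.004, 0.995, -0.037, -0.087]
wrist_force: [-6.3, -0.6, 6.9]
gripper_width: 0.268
```

carry_out(
  plan=[
    [[0.0022, 0.0261, 0], [0.004, -0.0003, 0.0029], 0.015],
  ],
)

```text
clock: 7.05
tcp_pos: [623.7, -107.1, 265.3]
ee_rot: [-0.005, 0.994, -0.037, -0.102]
wrist_force: [-12.1, -0.3, 2.7]
gripper_width: 0.27
```

carry_out(
  plan=[
    [[0.0022, 0.0261, 0], [0.0041, -0.0003, 0.0028], 0.015],
  ],
)

```text
clock: 7.13
tcp_pos: [626.0, -107.2, 267.1]
ee_rot: [-0.006, 0.992, -0.038, -0.119]
wrist_force: [-18.9, -0.1, 0.6]
gripper_width: 0.269
```

carry_out(
  plan=[
    [[0.0022, 0.0261, 0], [0.0041, -0.0003, 0.0026], 0.015],
  ],
)

```text
clock: 7.22
tcp_pos: [628.3, -107.4, 269.0]
ee_rot: [-0.007, 0.99, -0.038, -0.135]
wrist_force: [-24.1, 0.0, -2.0]
gripper_width: 0.271
```

carry_out(
  plan=[
    [[0, 0, 0], [0, 0, 0], 0.015],
    [[0, 0, 0], [0, 0, 0], 0.015],
  ],
)

```text
clock: 7.38
tcp_pos: [627.4, -107.3, 268.5]
ee_rot: [-0.007, 0.99, -0.038, -0.136]
wrist_force: [-24.3, 1.0, 1.9]
gripper_width: 0.271
```

carry_out(
  plan=[
    [[0.0015, 0.018, 0], [0.003, -0.0002, 0.0018], 0.015],
    [[0, 0, 0], [0, 0, 0], 0.015],
  ],
)

```text
clock: 7.55
tcp_pos: [629.1, -107.5, 269.8]
ee_rot: [-0.008, 0.988, -0.038, -0.148]
wrist_force: [-28.1, 0.8, -0.3]
gripper_width: 0.269
```

carry_out(
  plan=[
    [[0.0015, 0.018, 0], [0.003, -0.0002, 0.0018], 0.015],
    [[0, 0, 0], [0, 0, 0], 0.015],
  ],
)

```text
clock: 7.72
tcp_pos: [631.0, -107.6, 271.2]
ee_rot: [-0.009, 0.987, -0.038, -0.159]
wrist_force: [-32.6, 0.9, -1.3]
gripper_width: 0.272
```

```bash
python3 - <<'E'
from h import *
o=readout.observe(); print(o['joint_positions'].round(3),o['tcp_pos'],o['wrist_force'],o['gripper_width'],o['ft_torque'])
shot('scene','s1')
z=load('s1');cv2.imwrite('pics/s1c.png',cv2.resize(z['im'][60:270,180:400],None,fx=3,fy=2.8,interpolation=cv2.INTER_CUBIC)[:,:,::-1])
E
```

```text
[-0.235  0.542  0.747 -0.053  2.168  1.39 ] [ 630.98691968 -107.62015998  271.17737102] [-32.58028101   0.88053647  -1.26898197] 0.271627945582694 [-0.04704403  4.35128547  0.25347692]
```

View pics/s1c.png

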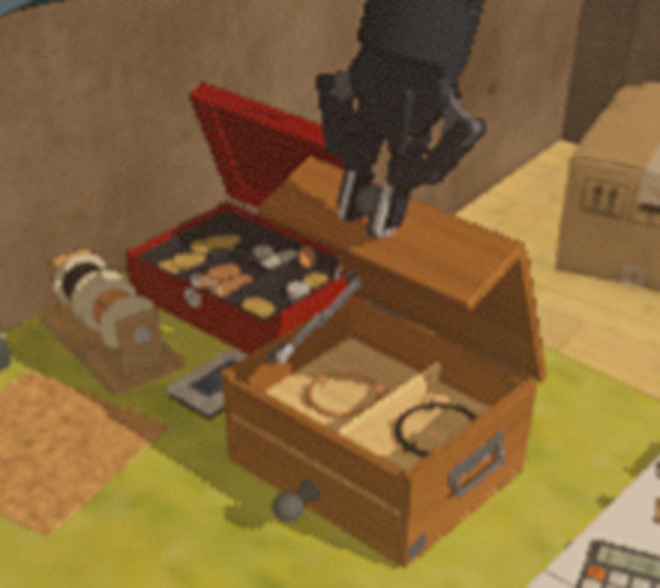

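The scene view shows the lid up, with the stay looking straight at about (310,330) in the crop. I'll ease off while still holding the ball.

carry_out(
  plan=[
    [[-0.0015, -0.0175, 0], [-0.0028, 0.0002, -0.0017], 0.015],
    [[-0.0015, -0.0175, 0], [-0.0028, 0.0002, -0.0017], 0.015],
    [[-0.0015, -0.0175, 0], [-0.0028, 0.0002, -0.0018], 0.015],
    [[-0.0015, -0.0175, 0], [-0.0027, 0.0002, -0.0018], 0.015],
    [[0, 0, 0], [0, 0, 0], 0.015],
  ],
)

```text
clock: 8.18
tcp_pos: [624.0, -107.0, 265.8]
ee_rot: [-0.006, 0.993, -0.038, -0.114]
wrist_force: [-14.0, -0.9, 2.5]
gripper_width: 0.269
```

carry_out(
  plan=[
    [[-0.0007, -0.009, 0], [-0.0014, 0.0001, -0.0009], 0.015],
    [[-0.0007, -0.009, 0], [-0.0014, 0.0001, -0.0009], 0.015],
    [[0, 0, 0], [0, 0, 0], 0.015],
  ],
)

```text
clock: 8.43
tcp_pos: [622.7, -106.9, 264.6]
ee_rot: [-0.005, 0.994, -0.037, -0.103]
wrist_force: [-11.6, 0.4, 5.0]
gripper_width: 0.266
```

carry_out(
  plan=[
    [[-0.0007, -0.009, 0], [-0.0014, 0.0001, -0.0009], 0.015],
    [[-0.0007, -0.009, 0], [-0.0014, 0.0001, -0.001], 0.015],
    [[0, 0, 0], [0, 0, 0], 0.015],
  ],
)

```text
clock: 8.68
tcp_pos: [621.1, -106.8, 263.3]
ee_rot: [-0.005, 0.995, -0.037, -0.092]
wrist_force: [-7.9, -0.2, 6.6]
gripper_width: 0.269
```

carry_out(
  plan=[
    [[-0.0007, -0.009, 0], [-0.0013, 0.0001, -0.001], 0.015],
    [[-0.0007, -0.009, 0], [-0.0013, 0.0001, -0.001], 0.015],
    [[0, 0, 0], [0, 0, 0], 0.015],
  ],
)

```text
clock: 8.93
tcp_pos: [619.2, -106.7, 261.8]
ee_rot: [-0.004, 0.996, -0.037, -0.082]
wrist_force: [-5.8, -0.2, 7.3]
gripper_width: 0.27
```

carry_out(
  plan=[
    [[-0.0007, -0.009, 0], [-0.0013, 0.0001, -0.001], 0.015],
    [[-0.0007, -0.009, 0], [-0.0013, 0.0001, -0.001], 0.015],
    [[0, 0, 0], [0, 0, 0], 0.015],
  ],
)

```text
clock: 9.18
tcp_pos: [617.4, -106.5, 260.2]
ee_rot: [-0.004, 0.997, -0.037, -0.072]
wrist_force: [-4.4, -0.5, 7.9]
gripper_width: 0.27
```

```bash
python3 - <<'E'
from h import *
o=readout.observe(); print(o['tcp_pos'],o['wrist_force'],o['ft_torque'])
shot('scene','s2')
z=load('s2');cv2.imwrite('pics/s2c.png',cv2.resize(z['im'][120:210,240:330],None,fx=6,fy=6,interpolation=cv2.INTER_CUBIC)[:,:,::-1])
E
```

```text
[ 617.44149809 -106.48600874  260.23393804] [-4.44030057 -0.49792031  7.917683  ] [-0.04993587  0.73792697 -0.02981452]
```

View pics/s2c.png

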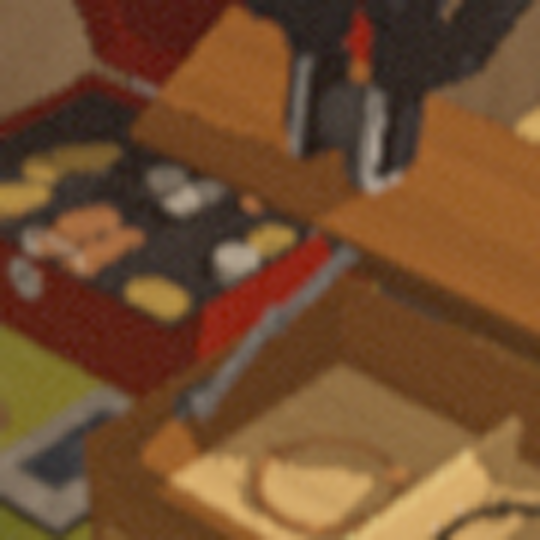

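```bash
python3 - <<'E'
from h import *
for n in ('s1','s2'):
    P=cloud(load(n)); c=np.array([.9966,-.083]);s=np.array([.083,.9966]);H=np.array([731.8,-116.9])
    X=(P[...,:2]-H)@c; Y=(P[...,:2]-H)@s; Z=P[...,2]-112
    m=(np.abs(Y)<98)&(X>-130)&(X<30)&(Z>30)&(Z<230)
    # lid main panel: polar angle points
    from collections import Counter
    ang=np.degrees(np.arctan2(Z,-X)); r=np.hypot(X,Z)
    mm=m&(r<160)&(r>40)&(Y<-40)
    print(n,mm.sum(),np.percentile(ang[mm],[10,25,50,75,90]).round(1))
    A=np.c_[-X[mm],Z[mm]]; 
    # line fit
    v=cv2.fitLine(A.astype(np.float32),cv2.DIST_HUBER,0,.01,.01).ravel(); print(np.degrees(np.arctan2(v[1],v[0])),v)
    fl=m&(r>165)&(r<215)&(Y<-35)
    v=cv2.fitLine(np.c_[-X[fl],Z[fl]].astype(np.float32),cv2.DIST_HUBER,0,.01,.01).ravel(); print('flap',fl.sum(),np.degrees(np.arctan2(v[1],v[0])),v)
E
```

```text
s1 385 [68.7 69.1 69.4 69.7 69.9]
69.31419 [ 0.3532432   0.93553156 29.87318    79.29766   ]
flap 814 -21.155596 [  0.9326038   -0.36090192  84.02216    150.67506   ]
s2 294 [63.1 63.3 63.6 63.8 64.2]
63.679897 [ 0.44338563  0.89633095 37.53073    75.610176  ]
flap 839 -26.64526 [  0.89380026  -0.4484653   98.14987    142.03262   ]
```

The depth fit puts the lid at 69.3° when I pushed and 63.7° now. It followed the hand both ways, so the firm stop hasn't been reached and I need to go higher.

carry_out(
  plan=[
    [[0.0022, 0.0261, 0], [0.0039, -0.0003, 0.003], 0.015],
    [[0.0022, 0.0261, 0], [0.004, -0.0003, 0.0029], 0.015],
    [[0.0022, 0.0261, 0], [0.0041, -0.0003, 0.0028], 0.015],
    [[0.0022, 0.0261, 0], [0.0041, -0.0003, 0.0026], 0.015],
    [[0.0022, 0.0261, 0], [0.0042, -0.0003, 0.0025], 0.015],
    [[0.0022, 0.0261, 0], [0.0043, -0.0003, 0.0024], 0.015],
  ],
)

```text
clock: 9.73
tcp_pos: [633.6, -107.8, 272.8]
ee_rot: [-0.009, 0.985, -0.038, -0.166]
wrist_force: [-36.9, -0.8, -5.9]
gripper_width: 0.265
```

carry_out(
  plan=[
    [[0.0022, 0.0261, 0], [0.0043, -0.0004, 0.0023], 0.015],
    [[0, 0, 0], [0, 0, 0], 0.015],
  ],
)

```text
clock: 9.9
tcp_pos: [635.7, -108.0, 274.4]
ee_rot: [-0.011, 0.982, -0.039, -0.185]
wrist_force: [-42.8, 0.6, -3.3]
gripper_width: 0.264
```

carry_out(
  plan=[
    [[0.0022, 0.0261, 0], [0.0044, -0.0004, 0.0022], 0.015],
    [[0, 0, 0], [0, 0, 0], 0.015],
  ],
)

```text
clock: 10.07
tcp_pos: [639.6, -108.2, 275.2]
ee_rot: [-0.012, 0.979, -0.039, -0.199]
wrist_force: [-46.4, 2.2, -8.4]
gripper_width: 0.266
```

```bash
cat > lid.py <<'E'
from h import *
def lid(n):
    P=cloud(load(n)); c=np.array([.9966,-.083]);s=np.array([.083,.9966]);H=np.array([731.8,-116.9])
    X=(P[...,:2]-H)@c; Y=(P[...,:2]-H)@s; Z=P[...,2]-112
    ang=np.degrees(np.arctan2(Z,-X)); r=np.hypot(X,Z)
    mm=(np.abs(Y)<98)&(X>-130)&(X<30)&(Z>30)&(Z<230)&(r<160)&(r>40)&(Y<-40)
    return mm.sum(),np.median(ang[mm])
E
python3 - <<'E'
from lid import *
shot('scene','s3');print(lid('s3'))
shot('wrist','w4')
z=load('s3');cv2.imwrite('pics/s3c.png',cv2.resize(z['im'][110:210,240:340],None,fx=6,fy=6,interpolation=cv2.INTER_CUBIC)[:,:,::-1])
o=readout.observe(); print(o['tcp_pos'],o['wrist_force'],o['ft_torque'])
E
```

```text
(np.int64(424), np.float64(71.88909296223285))
[ 639.9078529  -108.25284173  275.19854591] [-45.91901183   1.82572823 -10.77412909] [0.17052039 5.39850303 0.3244636 ]
```

View pics/s3c.png

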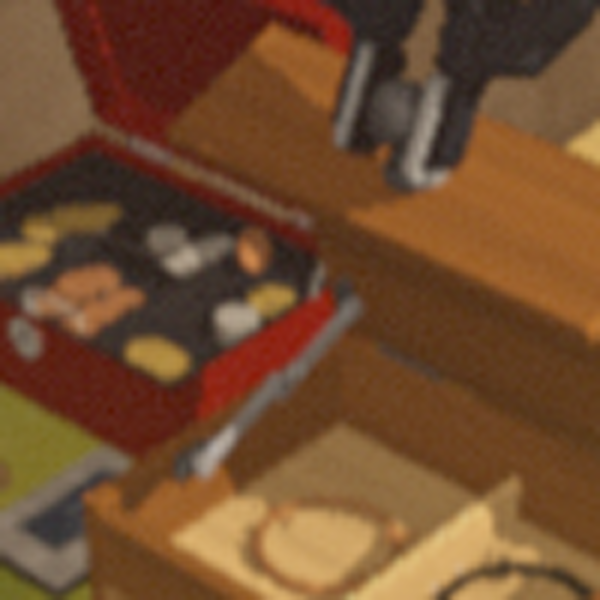

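View pics/w4.png

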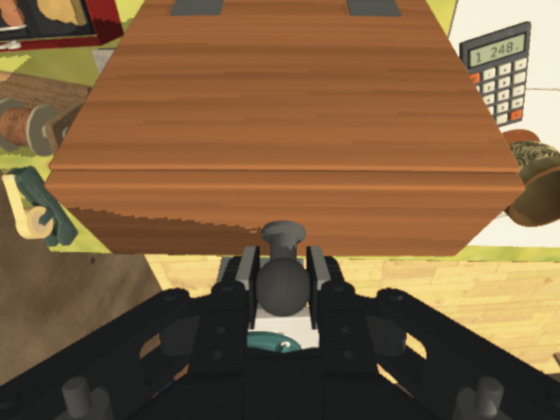

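carry_out(
  plan=[
    [[0, 0, 0], [0.004, -0.0004, 0.0018], 0.015],
    [[0, 0, 0], [0.004, -0.0004, 0.0018], 0.015],
    [[0, 0, 0], [0, 0, 0], 0.015],
  ],
)

```text
clock: 10.42
tcp_pos: [645.6, -108.7, 277.9]
ee_rot: [-0.013, 0.978, -0.039, -0.203]
wrist_force: [-57.8, 2.2, -16.0]
gripper_width: 0.268
```

```bash
python3 - <<'E'
from lid import *
shot('scene','s4');print(lid('s4'))
o=readout.observe(); print(o['tcp_pos'],o['wrist_force'],o['ft_torque'])
cv2.imwrite('pics/s4c.png',np.hstack([cv2.resize(load(n)['im'][150:200,260:310],None,fx=8,fy=8,interpolation=cv2.INTER_CUBIC)[:,:,::-1] for n in ('s2','s4')]))
E
```

```text
(np.int64(462), np.float64(73.84790171240759))
[ 645.4324086  -108.65231757  277.87041541] [-55.91843737   2.0408521  -14.72254774] [0.18665419 6.62676486 0.48999423]
```

View pics/s4c.png

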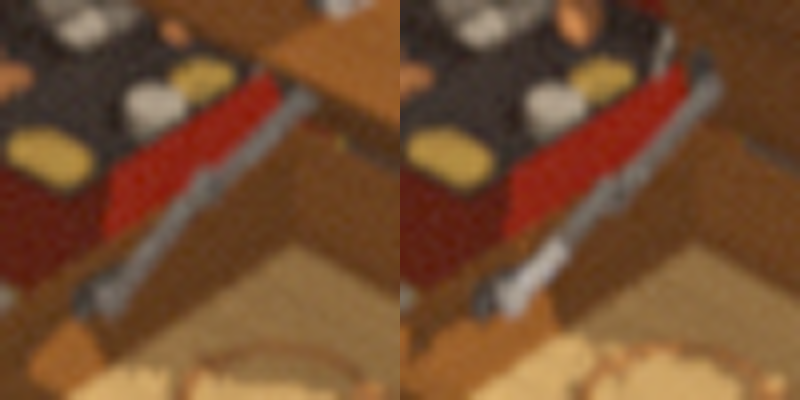

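carry_out(
  plan=[
    [[0, 0, 0], [-0.004, 0.0004, -0.0018], 0.015],
    [[0, 0, 0], [-0.004, 0.0004, -0.0018], 0.015],
    [[-0.0022, -0.0261, 0], [-0.0044, 0.0004, -0.0022], 0.015],
    [[-0.0022, -0.0261, 0], [-0.0043, 0.0004, -0.0023], 0.015],
    [[-0.0022, -0.0261, 0], [-0.0043, 0.0003, -0.0024], 0.015],
    [[-0.0022, -0.0261, 0], [-0.0042, 0.0003, -0.0025], 0.015],
    [[-0.0022, -0.0261, 0], [-0.0041, 0.0003, -0.0026], 0.015],
    [[-0.0022, -0.0261, 0], [-0.0041, 0.0003, -0.0028], 0.015],
    [[-0.0022, -0.0261, 0], [-0.004, 0.0003, -0.0029], 0.015],
    [[0, 0, 0], [0, 0, 0], 0.015],
  ],
)

```text
clock: 11.3
tcp_pos: [621.9, -106.8, 260.5]
ee_rot: [-0.005, 0.996, -0.037, -0.084]
wrist_force: [1.7, -2.0, 0.1]
gripper_width: 0.266
```

carry_out(
  plan=[
    [[-0.0022, -0.0261, 0], [-0.0039, 0.0003, -0.003], 0.015],
    [[0, 0, 0], [0, 0, 0], 0.015],
  ],
)

```text
clock: 11.47
tcp_pos: [619.9, -106.6, 258.7]
ee_rot: [-0.004, 0.997, -0.037, -0.069]
wrist_force: [4.6, -1.1, 2.6]
gripper_width: 0.265
```

carry_out(
  plan=[
    [[-0.0022, -0.0261, 0], [-0.0038, 0.0003, -0.0031], 0.015],
    [[0, 0, 0], [0, 0, 0], 0.015],
  ],
)

```text
clock: 11.63
tcp_pos: [617.8, -106.4, 256.9]
ee_rot: [-0.003, 0.998, -0.036, -0.054]
wrist_force: [8.5, -1.7, 5.8]
gripper_width: 0.264
```

```bash
python3 - <<'E'
from lid import *
shot('scene','s5');print(lid('s5'))
o=readout.observe(); print(o['tcp_pos'],o['wrist_force'],o['ft_torque'])
cv2.imwrite('pics/s5c.png',np.hstack([cv2.resize(load(n)['im'][150:200,260:310],None,fx=8,fy=8,interpolation=cv2.INTER_CUBIC)[:,:,::-1] for n in ('s2','s5')]))
E
```

```text
(np.int64(270), np.float64(61.71377885821856))
[ 618.03560984 -106.43450381  257.00006784] [ 7.62042876 -1.60203443  6.9946158 ] [-0.29217602 -1.09299316  0.15653329]
```

View pics/s5c.png

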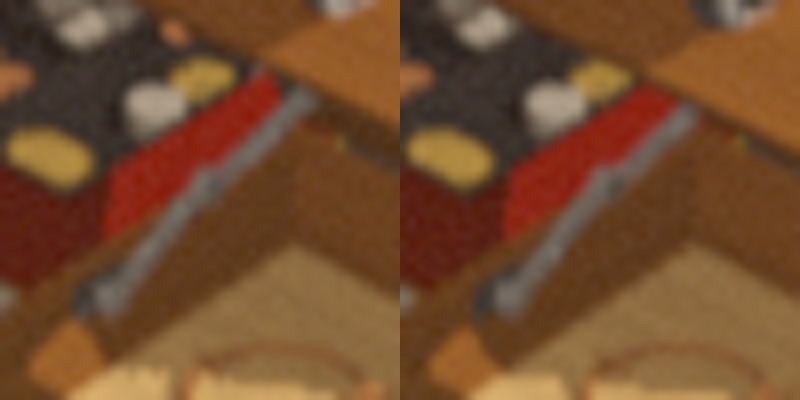

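```bash
python3 - <<'E'
from lid import *
s0=None
for n in ('s2','s1','s3','s4','s5'):
    z=load(n); c=np.array([.9966,-.083]);s=np.array([.083,.9966]);H=np.array([731.8,-116.9])
    hsv=cv2.cvtColor(z['im'],cv2.COLOR_RGB2HSV)
    # cast each stay-coloured pixel on the plane chest y = Y0
    m=np.zeros(hsv.shape[:2],bool); m[155:192,268:302]=(hsv[155:192,268:302,1]<75)&(hsv[155:192,268:302,2]>70)
    P=cloud(z); X=(P[...,:2]-H)@c; Y=(P[...,:2]-H)@s; Z=P[...,2]-112
    m&=(Y>70)&(Y<100)
    v,u=np.nonzero(m)
    Y0=np.median(Y[m])
    q=np.c_[X[m],Z[m],Y[m],u,v]; o=np.argsort(q[:,0]); q=q[o]
    print(n,len(q),Y0)
    b=np.array_split(q,8)
    print(np.array([x.mean(0) for x in b]).round(0).tolist())
E
```

```text
s2 88 81.2109047455301
[[-112.0, -4.0, 85.0, 272.0, 187.0], [-107.0, -2.0, 83.0, 274.0, 185.0], [-98.0, 2.0, 82.0, 276.0, 183.0], [-85.0, 7.0, 82.0, 280.0, 179.0], [-73.0, 15.0, 81.0, 284.0, 175.0], [-61.0, 16.0, 80.0, 287.0, 172.0], [-41.0, 23.0, 79.0, 293.0, 167.0], [-24.0, 24.0, 81.0, 296.0, 163.0]]
s1 98 80.788735260442
[[-111.0, -3.0, 84.0, 272.0, 187.0], [-103.0, -2.0, 84.0, 275.0, 185.0], [-92.0, -2.0, 83.0, 278.0, 183.0], [-79.0, 7.0, 82.0, 282.0, 178.0], [-66.0, 13.0, 80.0, 286.0, 174.0], [-51.0, 17.0, 79.0, 290.0, 170.0], [-33.0, 26.0, 79.0, 295.0, 164.0], [-19.0, 29.0, 81.0, 298.0, 161.0]]
s3 100 81.50903886361533
[[-112.0, -3.0, 85.0, 272.0, 187.0], [-104.0, -3.0, 83.0, 275.0, 185.0], [-92.0, -1.0, 84.0, 278.0, 182.0], [-79.0, 6.0, 83.0, 282.0, 178.0], [-67.0, 14.0, 79.0, 286.0, 174.0], [-51.0, 17.0, 79.0, 290.0, 170.0], [-32.0, 24.0, 80.0, 295.0, 165.0], [-18.0, 29.0, 82.0, 298.0, 161.0]]
s4 108 81.2716754615167
[[-113.0, -3.0, 85.0, 272.0, 187.0], [-104.0, -3.0, 84.0, 274.0, 185.0], [-92.0, 0.0, 84.0, 277.0, 182.0], [-81.0, 0.0, 85.0, 280.0, 180.0], [-69.0, 12.0, 80.0, 285.0, 175.0], [-55.0, 16.0, 79.0, 289.0, 171.0], [-36.0, 22.0, 79.0, 294.0, 166.0], [-20.0, 29.0, 81.0, 298.0, 161.0]]
s5 74 81.55788441898108
[[-112.0, -3.0, 84.0, 272.0, 186.0], [-106.0, -2.0, 82.0, 274.0, 186.0], [-97.0, 1.0, 83.0, 276.0, 183.0], [-88.0, 6.0, 82.0, 279.0, 180.0], [-77.0, 10.0, 83.0, 282.0, 176.0], [-69.0, 17.0, 80.0, 285.0, 173.0], [-54.0, 19.0, 79.0, 289.0, 170.0], [-36.0, 24.0, 79.0, 294.0, 165.0]]
```

carry_out(
  plan=[
    [[-0.0022, -0.0261, 0], [-0.0037, 0.0003, -0.0032], 0.015],
    [[0, 0, 0], [0, 0, 0], 0.015],
  ],
)

```text
clock: 11.85
tcp_pos: [615.9, -106.2, 255.1]
ee_rot: [-0.002, 0.999, -0.036, -0.038]
wrist_force: [13.0, -2.6, 9.5]
gripper_width: 0.264
```

```bash
python3 - <<'E'
from lid import *
shot('scene','s6');print(lid('s6'))
E
```

```text
(np.int64(252), np.float64(60.83622861406555))
```

The hand now meets a firm resistance to lowering: 15.5 N at 60.8°, growing about 6 N per degree. That's far more than the lid's weight, so the stay has locked. I'll go back to zero force and release.

carry_out(
  plan=[
    [[0.0022, 0.0261, 0], [0.0037, -0.0003, 0.0032], 0.015],
    [[0.0022, 0.0261, 0], [0.0038, -0.0003, 0.0031], 0.015],
    [[0.0017, 0.02, 0], [0.003, -0.0003, 0.0024], 0.015],
    [[0, 0, 0], [0, 0, 0], 0.015],
  ],
)

```text
clock: 12.23
tcp_pos: [622.1, -106.8, 260.5]
ee_rot: [-0.005, 0.996, -0.037, -0.084]
wrist_force: [-2.3, -1.4, 4.1]
gripper_width: 0.266
```

carry_out(
  plan=[
    [[0, 0, 0], [0, 0, 0], 0.028],
    [[0, 0, 0], [0, 0, 0], 0.034],
    [[0, 0, 0], [0, 0, 0], 0.034],
    [[0, 0, 0], [0, 0, 0], 0.034],
  ],
)

```text
clock: 12.57
tcp_pos: [621.6, -106.0, 258.8]
ee_rot: [-0.005, 0.996, -0.036, -0.083]
wrist_force: [-0.2, -0.2, -0.5]
gripper_width: 0.397
```

```bash
python3 - <<'E'
from lid import *
shot('scene','s7');print(lid('s7'))
o=readout.observe();print(o['tcp_pos'],o['wrist_force'],o['joint_positions'].round(2))
E
```

```text
(np.int64(302), np.float64(63.85564291981825))
[ 621.57589604 -106.04706024  258.95709749] [ 0.10906002 -0.65473665 -0.34452738] [-0.25  0.39  0.96 -0.03  1.96  1.39]
```

Released, with the lid standing by itself at 63.9°. Next I retract along the tool axis and go round to the front for the drawer pull, at a 60° pitch.

carry_out(
  plan=[
    [[0, 0, 0], [0.003, 0, 0.018], 0.05],
    [[0, 0, 0], [0.004, 0, 0.025], 0.06],
    [[0, 0, 0], [0.004, 0, 0.025], 0.07],
    [[0, 0, 0], [-0.025, 0.002, 0.01], 0.07],
    [[-0.0095, -0.114, 0], [-0.035, 0.003, 0], 0.07],
    [[-0.0095, -0.114, 0], [-0.035, 0.003, -0.01], 0.07],
    [[-0.0095, -0.114, 0], [-0.035, 0.003, -0.02], 0.07],
    [[-0.0095, -0.114, 0], [-0.02, 0.001, -0.03], 0.07],
    [[-0.0095, -0.114, 0], [0, 0, -0.03], 0.07],
    [[-0.0095, -0.114, 0], [0, 0, -0.03], 0.07],
  ],
)

```text
clock: 13.45
tcp_pos: [496.1, -95.7, 224.4]
ee_rot: [0.011, 0.97, -0.035, 0.24]
wrist_force: [-0.7, 0.3, 0.1]
gripper_width: 0.82
```

```bash
python3 - <<'E'
from lid import *
shot('scene','s8');print(lid('s8'))
o=readout.observe();print(o['tcp_pos'],o['wrist_force'],o['joint_positions'].round(2))
shot('wrist','w5')
E
```

```text
(np.int64(304), np.float64(63.86249020761096))
[482.22321352 -90.52634782 197.8866403 ] [-3.03729547  2.9672094  -8.99838679] [-0.4  -0.36  1.89  0.16  1.18  1.22]
```

View pics/w5.png

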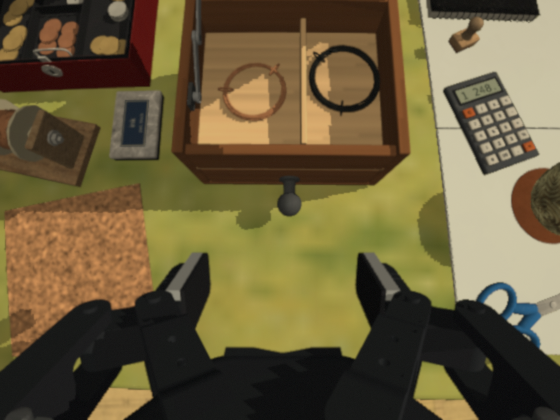

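View pics/s8.png

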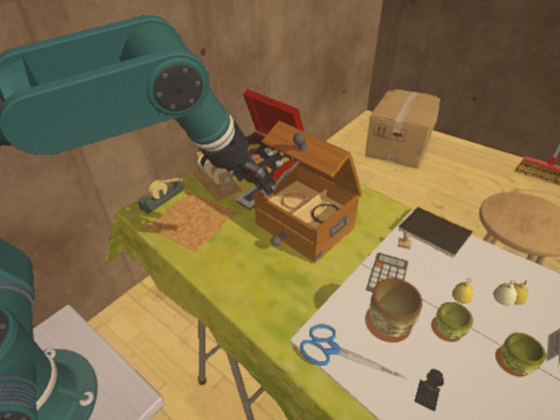

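The lid stands open in the scene view. The wrist view shows the drawer ball at (289,205).

```bash
python3 - <<'E'
from h import *
w=load('w5'); s=load('s8')
print(onplane(w,[(289,205)],34))
hsv=cv2.cvtColor(s['im'],cv2.COLOR_RGB2HSV); m=((hsv[...,1]<90)&(hsv[...,2]<110))[225:255,262:295]
for r in m: print(''.join('.#'[int(i)] for i in r))
o=readout.observe();print(o['tcp_pos'],o['joint_vel'].round(2))
from scipy.spatial.transform import Rotation as R
print(R.from_quat(np.roll(o['ee_rot'],-1)).as_matrix().round(3))
E
```

```text
[[ 542.0761493  -100.66218699   34.        ]]
.................................
.................................
.................................
.................................
.................................
.................................
.................................
...................###...........
...................####..........
...................#.##..........
..................######.........
.............###.#######.........
...........#############.........
..........##########.............
..........####....#..............
..........####....#..............
.........#####....#..............
..........####...##..............
..........########...............
...........######................
.............###.................
.................................
.................................
.................................
.................................
.................................
.................................
.................................
.................................
.................................
[475.78060632 -87.96384714 189.02433306] [ 0.02  0.14 -0.24 -0.04  0.22  0.04]
[[ 0.91  -0.073  0.409]
 [-0.072 -0.997 -0.016]
 [ 0.409 -0.015 -0.912]]
```

carry_out(
  plan=[
    [[0, 0, 0], [0, 0, 0], 0.07],
  ],
)

```text
clock: 13.63
tcp_pos: [489.4, -93.2, 211.1]
ee_rot: [0.006, 0.974, -0.036, 0.224]
wrist_force: [1.6, -0.6, 1.7]
gripper_width: 0.822
```

```bash
python3 - <<'E'
from h import *
o=readout.observe();print(o['tcp_pos'],o['joint_positions'].round(3),o['joint_vel'].round(2),o['wrist_force'])
from scipy.spatial.transform import Rotation as R
print(R.from_quat(np.roll(o['ee_rot'],-1)).as_matrix().round(3))
E
```

```text
[489.44422897 -93.16126275 211.13785636] [-0.397 -0.344  1.858  0.154  1.201  1.223] [ 0.01  0.02 -0.46  0.01 -0.07  0.  ] [ 1.5592621  -0.62523708  1.65508921]
[[ 0.897 -0.072  0.436]
 [-0.067 -0.997 -0.028]
 [ 0.437 -0.004 -0.899]]
```

carry_out(
  plan=[
    [[-0.003, -0.035, 0], [0.006, -0.001, -0.025], 0.07],
    [[-0.003, -0.035, 0], [0.006, -0.001, -0.03], 0.07],
    [[0, 0, 0], [0.006, -0.001, -0.03], 0.07],
    [[0, 0, 0], [0.006, -0.001, -0.025], 0.07],
    [[0, 0, 0], [0.006, -0.001, -0.02], 0.07],
    [[0, 0, 0], [0, 0, -0.008], 0.07],
    [[0, 0, 0], [0, 0, 0], 0.07],
  ],
)

```text
clock: 14.22
tcp_pos: [532.7, -102.8, 91.0]
ee_rot: [0.012, 0.962, -0.033, 0.272]
wrist_force: [-0.2, 0.2, 0.0]
gripper_width: 0.823
```

```bash
python3 - <<'E'
from h import *
o=readout.observe();print(o['tcp_pos'],o['joint_positions'].round(3),o['joint_vel'].round(2),o['wrist_force'])
from scipy.spatial.transform import Rotation as R
print(R.from_quat(np.roll(o['ee_rot'],-1)).as_matrix().round(3))
shot('wrist','w6')
E
```

```text
[ 532.68142743 -102.84840422   91.0209629 ] [-0.393 -0.197  2.027  0.228  0.796  1.13 ] [-0.   -0.05  0.02  0.    0.01  0.  ] [-0.16087119  0.17274526  0.00237633]
[[ 0.85  -0.071  0.522]
 [-0.057 -0.997 -0.042]
 [ 0.524  0.005 -0.852]]
```

View pics/w6.png

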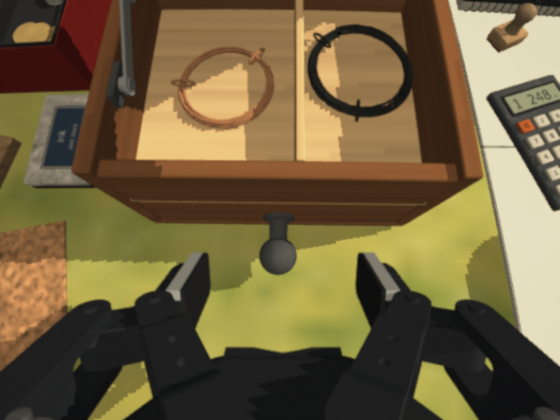

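The wrist view shows the drawer ball at (278,255), between the fingers and nearly centred, so I go down to it.

carry_out(
  plan=[
    [[0, 0, 0], [0.003, 0, -0.02], 0.07],
    [[0, 0, 0], [0.005, 0, -0.02], 0.07],
    [[0, 0, 0], [0.006, 0, -0.018], 0.06],
    [[0, 0, 0], [0.005, 0.001, -0.014], 0.05],
    [[0, 0, 0], [0, 0, 0], 0.05],
  ],
)

```text
clock: 14.68
tcp_pos: [548.5, -100.5, 15.0]
ee_rot: [0.011, 0.962, -0.034, 0.27]
wrist_force: [-0.6, 0.1, 0.1]
gripper_width: 0.586
```

```bash
python3 - <<'E'
from h import *
o=readout.observe();print(o['tcp_pos'],o['joint_positions'].round(3),o['wrist_force'],o['gripper_width'])
shot('wrist','w7')
E
```

```text
[ 548.52571107 -100.5026149    14.95970312] [-0.372 -0.044  2.067  0.268  0.608  1.089] [-0.62218955  0.1308395   0.05698822] 0.5855358110127606
```

View pics/w7.png

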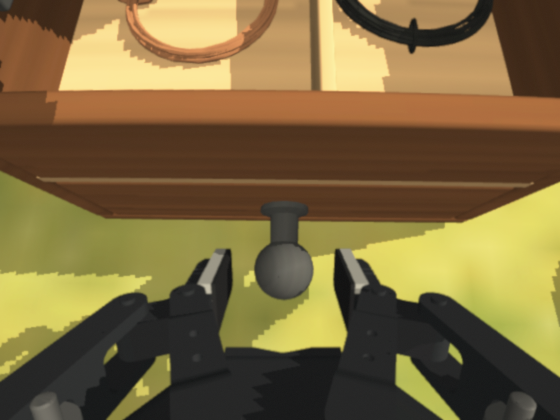

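The ball is centred at (284,270). Two or three millimetres of correction, then I close.

carry_out(
  plan=[
    [[0, 0, 0], [0.0035, 0, 0.002], 0.05],
    [[0, 0, 0], [0, 0, 0], 0.02],
    [[0, 0, 0], [0, 0, 0], 0.015],
    [[0, 0, 0], [0, 0, 0], 0.015],
    [[0, 0, 0], [0, 0, 0], 0.015],
    [[0, 0, 0], [0, 0, 0], 0.015],
  ],
)

```text
clock: 15.23
tcp_pos: [551.2, -101.1, 18.7]
ee_rot: [0.013, 0.962, -0.034, 0.272]
wrist_force: [-2.1, -0.0, 6.3]
gripper_width: 0.269
```

carry_out(
  plan=[
    [[0, 0, 0], [-0.006, 0.0005, 0], 0.015],
    [[0, 0, 0], [-0.012, 0.001, 0], 0.015],
    [[0, 0, 0], [-0.014, 0.0012, 0], 0.015],
  ],
)

```text
clock: 15.48
tcp_pos: [519.8, -98.5, 18.7]
ee_rot: [0.013, 0.961, -0.034, 0.273]
wrist_force: [2.6, -2.1, 3.4]
gripper_width: 0.264
```

```bash
python3 - <<'E'
from h import *
o=readout.observe();print(o['tcp_pos'],o['joint_positions'].round(3),o['wrist_force'],o['gripper_width'])
E
```

```text
[519.75857035 -98.48868765  18.69874289] [-0.395 -0.122  2.131  0.282  0.62   1.059] [ 2.55531335 -2.14153714  3.40883919] 0.2635769095351866
```

carry_out(
  plan=[
    [[0, 0, 0], [-0.014, 0.0012, 0], 0.015],
    [[0, 0, 0], [-0.014, 0.0012, 0], 0.015],
    [[0, 0, 0], [-0.014, 0.0012, 0], 0.015],
    [[0, 0, 0], [-0.014, 0.0012, 0], 0.015],
    [[0, 0, 0], [-0.014, 0.0012, 0], 0.015],
    [[0, 0, 0], [-0.01, 0.0008, 0], 0.015],
  ],
)

```text
clock: 15.98
tcp_pos: [439.0, -91.8, 18.7]
ee_rot: [0.013, 0.961, -0.034, 0.273]
wrist_force: [3.5, -1.0, 3.9]
gripper_width: 0.268
```

carry_out(
  plan=[
    [[0, 0, 0], [-0.008, 0.0006, 0], 0.015],
    [[0, 0, 0], [-0.006, 0.0005, 0], 0.015],
    [[0, 0, 0], [-0.004, 0.0003, 0], 0.015],
    [[0, 0, 0], [0, 0, 0], 0.015],
  ],
)

```text
clock: 16.32
tcp_pos: [423.8, -90.6, 21.2]
ee_rot: [0.013, 0.961, -0.035, 0.276]
wrist_force: [2.3, 2.6, 13.3]
gripper_width: 0.26
```

```bash
python3 - <<'E'
from h import *
o=readout.observe();print(o['tcp_pos'],o['joint_positions'].round(3),o['wrist_force'],o['gripper_width'])
E
```

```text
[423.84060289 -90.55629445  21.15453659] [-0.511 -0.402  2.331  0.339  0.724  0.933] [ 2.29880248  2.57177389 13.30353596] 0.259527554052045
```

carry_out(
  plan=[
    [[0, 0, 0], [0, 0, 0], 0.04],
    [[0, 0, 0], [0, 0, 0], 0.055],
    [[0, 0, 0], [0, 0, 0], 0.06],
    [[0, 0, 0], [-0.01, 0.001, 0.02], 0.06],
    [[0, 0, 0], [-0.01, 0.001, 0.03], 0.06],
    [[0, 0, 0], [0, 0, 0.035], 0.06],
    [[0.0095, 0.114, 0], [0.01, 0, 0.035], 0.06],
    [[0.0095, 0.114, 0], [0.01, 0, 0.035], 0.06],
    [[0.0095, 0.114, 0], [0.01, 0, 0.03], 0.06],
    [[0.0095, 0.114, 0], [0.01, 0, 0.02], 0.06],
  ],
)

```text
clock: 17.15
tcp_pos: [440.2, -87.2, 224.6]
ee_rot: [0.002, 0.998, -0.036, 0.044]
wrist_force: [0.9, 0.1, 0.4]
gripper_width: 0.701
```

carry_out(
  plan=[
    [[0.004, 0.05, 0], [0, 0, 0.01], 0.06],
    [[0, 0, 0], [0, 0, 0], 0.06],
  ],
)

```text
clock: 17.32
tcp_pos: [442.1, -87.4, 231.7]
ee_rot: [-0.0, 0.999, -0.035, 0.019]
wrist_force: [0.0, -0.6, 0.8]
gripper_width: 0.701
```

```bash
python3 - <<'E'
from lid import *
shot('wrist','w8')
shot('top','t2');shot('scene','s9');print(lid('s9'))
o=readout.observe();print(o['tcp_pos'],o['joint_positions'].round(3),o['wrist_force'],o['gripper_width'])
E
```

```text
(np.int64(302), np.float64(63.83791231373771))
[437.90643661 -86.66838154 228.09485529] [-0.331 -0.171  1.626  0.012  1.654  1.312] [-0.24944598  0.03550079  0.34009125] 0.7068469178325015
```

View pics/w8.png

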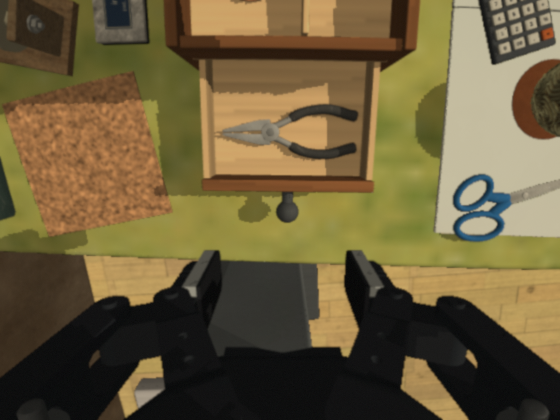

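View pics/s9.png

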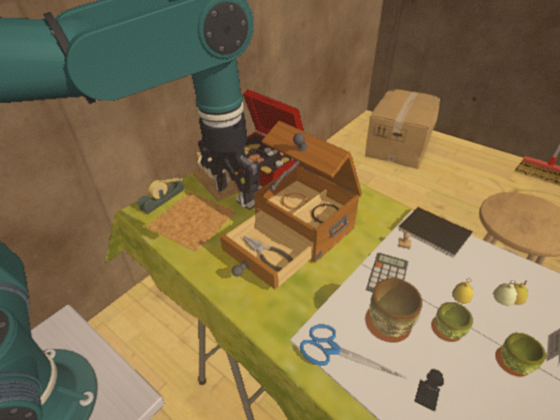

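The drawer is out with the pliers inside. In the wrist view their tip is at (215,133), the pivot at (268,131) and the grips end near x=357; the drawer ball is at (287,209).

```bash
python3 - <<'E'
from h import *
w=load('w8')
c=np.array([.9966,-.083]);s=np.array([.083,.9966])
b=onplane(w,[(287,209)],34)[0]; print('ball',b,'out',(np.array([542,-100.8])-b[:2])@c)
hsv=cv2.cvtColor(w['im'],cv2.COLOR_RGB2HSV); m=np.zeros(hsv.shape[:2],np.uint8)
m[92:175,214:362]=(hsv[92:175,214:362,1]<75)
n,l,st,ce=cv2.connectedComponentsWithStats(m); k=1+np.argmax(st[1:,4]); print(st[k])
v,u=np.nonzero(l==k); Q=onplane(w,np.c_[u,v],30); xy=Q[:,:2]
Y=xy@s; X=xy@c
print('len',Y.max()-Y.min(),'wid',X.max()-X.min())
for a in np.arange(Y.min(),Y.max(),8):
    q=(Y>=a)&(Y<a+8); print(round(a+4-Y.min()),(X[q].min()-X.min()).round(1),(X[q].max()-X.min()).round(1),X[q].mean().round(1))
cv2.imwrite('pics/m8.png',(l==k).astype(np.uint8)[80:190,190:380]*255)
tip=xy[np.argmax(Y)];print('tip',tip,'Y',Y.min(),Y.max(),'X',X.min(),X.max())
print(cv2.minAreaRect(xy.astype(np.float32)))
E
```

```text
ball [421.62623033 -90.84532902  34.        ] out 120.79073654765574
[ 223  105  134   53 2015]
len 143.35874691412087 wid 55.3057494858827
4 6.0 49.6 514.1
12 3.7 52.5 514.6
20 1.4 54.4 514.6
28 0.2 55.3 514.4
36 0.1 55.2 514.4
44 0.0 54.1 515.1
52 1.0 52.9 512.5
60 3.1 51.7 513.8
68 5.2 48.5 514.1
76 11.5 43.3 513.9
84 14.7 37.9 512.4
92 14.5 38.8 512.8
100 14.4 38.8 512.7
108 14.3 38.7 512.2
116 16.4 36.5 512.2
124 17.4 34.3 512.0
132 19.4 32.2 511.7
140 21.5 30.0 511.6
tip [512.29938118 -27.38523573] Y -128.13002420060255 15.228722713518325 X 486.0986147900924 541.4043642759751
((506.7137451171875, -98.92159271240234), (143.50062561035156, 55.0310173034668), 86.12613677978516)
```

```bash
python3 - <<'E'
from h import *
s=load('s9');t=load('t2')
for z,(a,b,c,d) in ((s,(255,285,222,255)),(t,(250,300,270,310))):
    hsv=cv2.cvtColor(z['im'],cv2.COLOR_RGB2HSV); m=((hsv[...,1]<90)&(hsv[...,2]<115))[a:b,c:d]
    for r in m: print(''.join('.#'[int(i)] for i in r))
    print()
E
```

```text
.................................
.................................
.................................
.................................
.................................
.................................
......................##.........
.......................##........
.....................#####.......
....................####.#.......
..................###.#####......
.............########..#.##......
............#########............
...........###########...........
...........#####...##............
...........####....##............
..........#####....##............
...........#####..##.............
...........#########.............
............#######..............
..............###................
.................................
.................................
.................................
.................................
.................................
.................................
.................................
.................................
.................................

########################################
######################################
[... 1270 characters left out ...]
###
########################################
#.######################################
..#.####################################
....#..#################################
.......#..##############################
.........##..###########################
............#..#########################
..............#..#######################
................###.####################
...................##..#################
.....................###.###############
........................##.#############
..........................##..##########
.............................##..#######
...............................###.#####
.................................##...##
....................................####
```

```bash
python3 - <<'E'
from h import *
s=load('s9')
p=onplane(s,[(238,270.7),(275.6,240.8)],34);print(p,(p[1]-p[0])[:2]@[.9966,-.083])
E
```

```text
[[ 420.0282052   -92.96006992   34.        ]
 [ 542.48657048 -101.35635698   34.        ]] 122.73889866407836
```

The two estimates of drawer travel are 121 and 123 mm, so it may be a few millimetres short of its 125 mm stop. I'll regrip from straight above and pull until I feel the stop.

carry_out(
  plan=[
    [[0.003, 0.034, 0], [-0.006, -0.001, -0.03], 0.06],
    [[0, 0, 0], [-0.005, -0.001, -0.035], 0.06],
    [[0, 0, 0], [-0.005, -0.001, -0.035], 0.06],
    [[0, 0, 0], [-0.005, -0.001, -0.03], 0.05],
    [[0, 0, 0], [0, 0, -0.03], 0.05],
    [[0, 0, 0], [0, 0, -0.02], 0.05],
    [[0, 0, 0], [0, 0, 0], 0.05],
  ],
)

```text
clock: 18.05
tcp_pos: [411.6, -89.1, 44.0]
ee_rot: [-0.003, 0.999, -0.036, -0.004]
wrist_force: [-1.2, -0.1, -0.5]
gripper_width: 0.582
```

```bash
python3 - <<'E'
from h import *
o=readout.observe();print(o['tcp_pos'],o['ee_rot'].round(3),o['joint_positions'].round(3),o['wrist_force'],o['gripper_width'])
shot('wrist','w9')
E
```

```text
[411.60025729 -89.09109586  44.00367145] [-0.003  0.999 -0.036 -0.004] [-0.351 -0.076  1.919  0.004  1.308  1.292] [-1.2054652  -0.13665694 -0.46301108] 0.5818121238459555
```

View pics/w9.png

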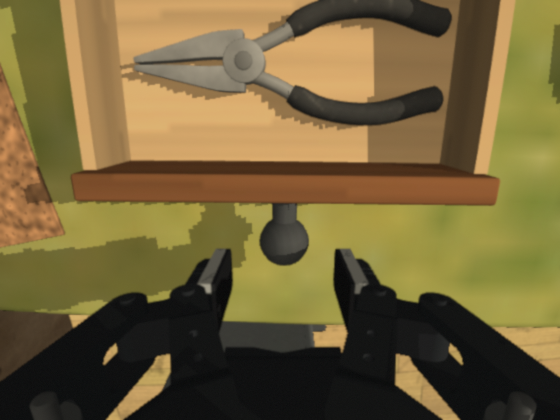

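The ball is at (284,240), centred between the fingers but slightly ahead.

```bash
python3 - <<'E'
from h import *
print(onplane(load('w9'),[(284,240.5)],34))
E
```

```text
[[419.18489046 -90.40693429  34.        ]]
```

carry_out(
  plan=[
    [[0, 0, 0], [0.005, -0.001, -0.012], 0.05],
    [[0, 0, 0], [0.004, -0.001, -0.012], 0.05],
    [[0, 0, 0], [0, 0, -0.004], 0.05],
    [[0, 0, 0], [0, 0, 0], 0.02],
    [[0, 0, 0], [0, 0, 0], 0.015],
    [[0, 0, 0], [0, 0, 0], 0.015],
    [[0, 0, 0], [0, 0, 0], 0.015],
  ],
)

```text
clock: 18.68
tcp_pos: [427.5, -90.8, 23.7]
ee_rot: [-0.004, 0.999, -0.036, 0.002]
wrist_force: [-1.2, 6.9, 3.0]
gripper_width: 0.264
```

carry_out(
  plan=[
    [[0, 0, 0], [-0.003, 0.0003, 0], 0.015],
    [[0, 0, 0], [0, 0, 0], 0.015],
  ],
)

```text
clock: 18.85
tcp_pos: [427.1, -90.8, 23.9]
ee_rot: [-0.003, 0.999, -0.036, 0.006]
wrist_force: [6.2, 5.6, -4.8]
gripper_width: 0.261
```

carry_out(
  plan=[
    [[0, 0, 0], [-0.003, 0.0003, 0], 0.015],
    [[0, 0, 0], [0, 0, 0], 0.015],
  ],
)

```text
clock: 19.02
tcp_pos: [427.1, -90.9, 24.1]
ee_rot: [-0.003, 0.999, -0.036, 0.01]
wrist_force: [16.0, 6.3, -12.4]
gripper_width: 0.269
```

carry_out(
  plan=[
    [[0, 0, 0], [-0.002, 0.0002, 0], 0.015],
    [[0, 0, 0], [0, 0, 0], 0.015],
  ],
)

```text
clock: 19.18
tcp_pos: [427.1, -90.9, 24.2]
ee_rot: [-0.003, 0.999, -0.036, 0.012]
wrist_force: [21.2, 5.3, -16.8]
gripper_width: 0.266
```

The drawer doesn't move under a 21 N pull, so it is at its stop. Now I locate the pliers in the close view.

```bash
python3 - <<'E'
from h import *
c=np.array([.9966,-.083]);s=np.array([.083,.9966])
for n,pts in (('w9',[(135,64),(243,60),(450,20),(442,98),(238,32),(238,90)]),('w8',[(215,133),(268,131),(357,116),(355,150)])):
    p=onplane(load(n),pts,30); print(n); print(p.round(1)); print(np.c_[p[:,:2]@c,p[:,:2]@s].round(1))
E
```

```text
w9
[[ 510.7  -26.9   30. ]
 [ 508.   -77.7   30. ]
 [ 519.  -173.1   30. ]
 [ 485.  -170.9   30. ]
 [ 520.   -76.7   30. ]
 [ 495.1  -74.    30. ]]
[[ 511.2   15.6]
 [ 512.7  -35.3]
 [ 531.6 -129.5]
 [ 497.5 -130.1]
 [ 524.6  -33.2]
 [ 499.5  -32.7]]
w8
[[ 510.8  -18.5   30. ]
 [ 508.8  -76.1   30. ]
 [ 518.  -172.7   30. ]
 [ 482.  -169.8   30. ]]
[[ 510.6   24. ]
 [ 513.3  -33.6]
 [ 530.6 -129.1]
 [ 494.5 -129.2]]
```

carry_out(
  plan=[
    [[0, 0, 0], [0.006, 0, 0], 0.03],
    [[0, 0, 0], [0, 0, 0], 0.045],
    [[0, 0, 0], [0, 0, 0], 0.05],
    [[0, 0, 0], [-0.004, 0, 0.02], 0.05],
    [[0, 0, 0], [0, 0, 0.03], 0.05],
    [[0, 0, 0], [0, 0, 0.035], 0.05],
    [[0, 0, 0], [0.01, 0, 0.03], 0.05],
    [[0, 0, 0], [0, 0, 0], 0.05],
  ],
)

```text
clock: 19.85
tcp_pos: [435.7, -93.9, 145.3]
ee_rot: [0.001, 0.999, -0.036, 0.009]
wrist_force: [0.5, -0.5, 0.8]
gripper_width: 0.584
```

```bash
python3 - <<'E'
from h import *
o=readout.observe();print(o['tcp_pos'],o['ee_rot'].round(3),o['joint_positions'].round(3),o['wrist_force'],o['gripper_width'])
shot('wrist','w10')
E
```

```text
[435.72290942 -93.91177519 145.30559023] [ 0.001  0.999 -0.036  0.009] [-0.342 -0.128  1.754  0.004  1.498  1.3  ] [ 0.49072708 -0.49733329  0.83492533] 0.5842773415470598
```

View pics/w10.png

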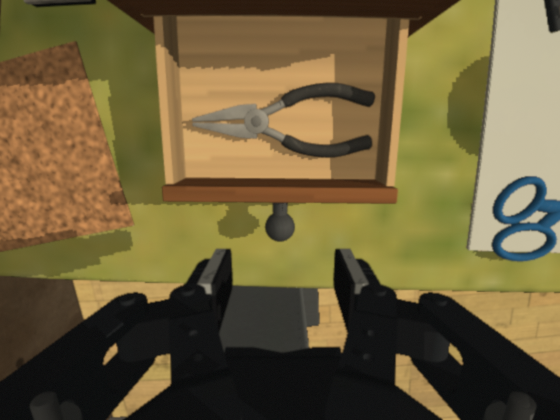

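The pliers measure 147 mm end to end in the close view, which checks. Their pivot is at about (508,-75). I'll turn the jaws along the chest's x and move over it.

carry_out(
  plan=[
    [[0, 0, 0.113], [0.008, 0.002, 0], 0.044],
    [[0, 0, 0.113], [0.008, 0.002, 0], 0.044],
    [[0, 0, 0.113], [0.008, 0.002, 0], 0.044],
    [[0, 0, 0.113], [0.008, 0.002, 0], 0.044],
    [[0, 0, 0.113], [0.008, 0.002, 0], 0.044],
    [[0, 0, 0.113], [0.008, 0.002, 0], 0.044],
    [[0, 0, 0.113], [0.008, 0.002, 0], 0.044],
    [[0, 0, 0.113], [0.008, 0.002, 0], 0.044],
    [[0, 0, 0.113], [0.008, 0.0025, 0], 0.044],
  ],
)

```text
clock: 20.65
tcp_pos: [502.2, -73.6, 135.8]
ee_rot: [-0.003, 0.889, 0.458, -0.0]
wrist_force: [0.1, -0.2, 0.4]
gripper_width: 0.518
```

carry_out(
  plan=[
    [[0, 0, 0.113], [0, 0, 0], 0.044],
    [[0, 0, 0.113], [0, 0, 0], 0.044],
    [[0, 0, 0.113], [0, 0, 0], 0.044],
    [[0, 0, 0.113], [0, 0, -0.01], 0.044],
    [[0, 0, 0.113], [0, 0, -0.02], 0.044],
    [[0, 0, 0], [0, 0, -0.02], 0.044],
    [[0, 0, 0], [0, 0, 0], 0.044],
  ],
)

```text
clock: 21.23
tcp_pos: [498.8, -72.9, 81.7]
ee_rot: [-0.007, 0.728, 0.685, -0.003]
wrist_force: [-1.1, -0.7, 0.1]
gripper_width: 0.519
```

```bash
python3 - <<'E'
from h import *
o=readout.observe();print(o['tcp_pos'],o['ee_rot'].round(3),o['joint_positions'].round(3),o['wrist_force'],o['gripper_width'])
from scipy.spatial.transform import Rotation as R
print(R.from_quat(np.roll(o['ee_rot'],-1)).as_matrix().round(3))
shot('wrist','w11')
E
```

```text
[498.80691774 -72.88923538  81.69118385] [-0.007  0.728  0.685 -0.003] [-0.259  0.076  1.686  0.003  1.395 -0.199] [-1.07682564 -0.71332566  0.08678359] 0.5186603336472005
[[ 0.061  0.998 -0.014]
 [ 0.998 -0.061  0.006]
 [ 0.006 -0.014 -1.   ]]
```

View pics/w11.png

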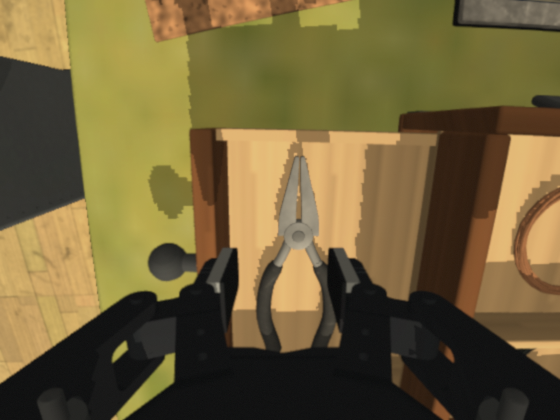

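The pivot is at (299,235), to the right of the finger centre line (column 283), so I need to shift about +9 mm in x.

```bash
python3 - <<'E'
from h import *
print(onplane(load('w11'),[(299,235),(301,158)],33), onplane(load('w11'),[(283,280)],33))
E
```

```text
[[508.14349675 -76.3460753   33.        ]
 [511.68372856 -26.58973555  33.        ]] [[ 495.76962966 -108.32818908   33.        ]]
```

carry_out(
  plan=[
    [[0, 0, 0], [0.005, -0.001, -0.005], 0.044],
    [[0, 0, 0], [0.004, -0.001, -0.01], 0.044],
    [[0, 0, 0], [0, 0, -0.01], 0.044],
    [[0, 0, 0], [0, 0, 0], 0.044],
  ],
)

```text
clock: 21.62
tcp_pos: [511.3, -75.5, 60.1]
ee_rot: [-0.004, 0.728, 0.685, -0.001]
wrist_force: [-1.5, 0.3, -1.3]
gripper_width: 0.513
```

```bash
python3 - <<'E'
from h import *
o=readout.observe();print(o['tcp_pos'],o['wrist_force'],o['gripper_width'])
shot('wrist','w12')
E
```

```text
[511.25323958 -75.50341303  60.10872392] [-1.52202789  0.30502986 -1.32456405] 0.5126772382952193
```

View pics/w12.png

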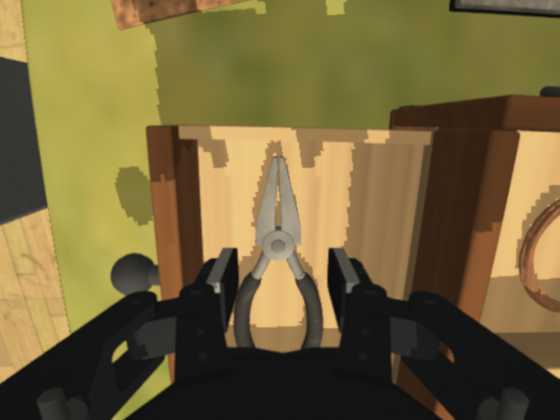

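Now the pivot is at (278,243), almost centred. I move 3 mm back in x, go down and pinch.

carry_out(
  plan=[
    [[0, 0, 0], [-0.003, 0, -0.012], 0.044],
    [[0, 0, 0], [0, 0, -0.012], 0.044],
    [[0, 0, 0], [0, 0, -0.009], 0.044],
    [[0, 0, 0], [0, 0, 0], 0.044],
  ],
)

```text
clock: 22.0
tcp_pos: [507.4, -75.2, 26.7]
ee_rot: [-0.004, 0.728, 0.685, -0.001]
wrist_force: [-0.4, 0.9, 0.1]
gripper_width: 0.517
```

```bash
python3 - <<'E'
from h import *
o=readout.observe();print(o['tcp_pos'],o['wrist_force'],o['gripper_width'])
E
```

```text
[507.40689705 -75.22221514  26.65480167] [-0.36559853  0.92682312  0.09460221] 0.5172981938556289
```

carry_out(
  plan=[
    [[0, 0, 0], [0, 0, 0], 0.034],
    [[0, 0, 0], [0, 0, 0], 0.02],
    [[0, 0, 0], [0, 0, 0], 0.012],
    [[0, 0, 0], [0, 0, 0], 0.012],
    [[0, 0, 0], [0, 0, 0], 0.012],
  ],
)

```text
clock: 22.42
tcp_pos: [511.6, -76.1, 31.7]
ee_rot: [0.0, 0.728, 0.685, 0.002]
wrist_force: [1.4, 0.2, 5.9]
gripper_width: 0.141
```

carry_out(
  plan=[
    [[0, 0, 0], [0, 0, 0.008], 0.012],
    [[0, 0, 0], [0, 0, 0.02], 0.012],
    [[0, 0, 0], [0, 0, 0.03], 0.012],
    [[0, 0, 0], [0, 0, 0.035], 0.012],
    [[0, 0, 0], [0, 0, 0.025], 0.012],
    [[0, 0, 0], [0, 0, 0], 0.012],
  ],
)

```text
clock: 22.92
tcp_pos: [512.7, -76.6, 154.8]
ee_rot: [0.003, 0.728, 0.685, 0.004]
wrist_force: [2.4, 0.4, 0.6]
gripper_width: 0.139
```

```bash
python3 - <<'E'
from h import *
o=readout.observe();print(o['tcp_pos'],o['wrist_force'],o['gripper_width'],o['joint_positions'].round(2))
shot('wrist','w13')
shot('scene','s13');cv2.imwrite('pics/s13c.png',cv2.resize(load('s13')['im'][130:290,160:360],None,fx=3.5,fy=3.5)[:,:,::-1])
E
```

```text
[512.70673447 -76.64161617 154.80937038] [2.37254975 0.37919678 0.55391348] 0.13909029157236333 [-0.26  0.04  1.57  0.    1.52 -0.2 ]
```

View pics/w13.png

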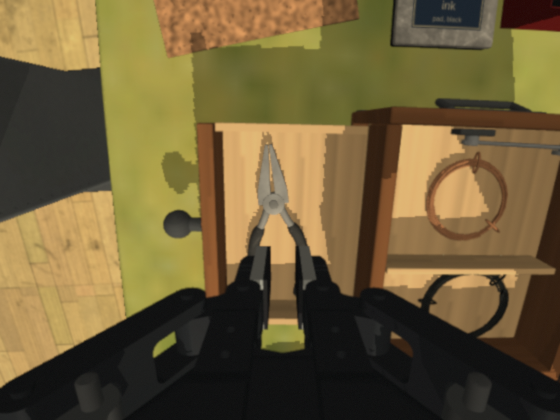

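View pics/s13c.png

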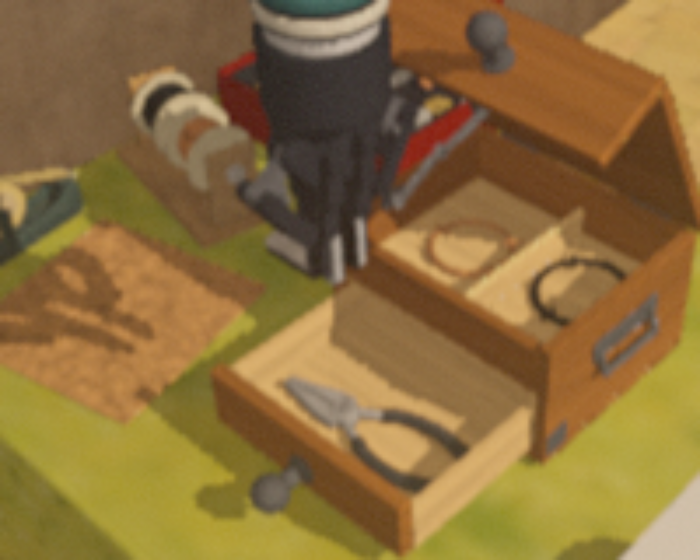

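That pinch missed. The wrist view still shows the pliers in the drawer with their pivot at (273,204), and the fingers closed on nothing: partly open, the fingertips stand back from the nominal TCP and rode over the top. I measure again and go deeper.

```bash
python3 - <<'E'
from h import *
c=np.array([.9966,-.083]);s=np.array([.083,.9966])
p=onplane(load('w13'),[(273,204),(267.5,145),(252,235),(302,240)],31);print(p.round(1));d=p[1]-p[0];print(np.degrees(np.arctan2(d[1],d[0])))
print(onplane(load('w12'),[(278,243),(279,157)],31))
P=cloud(load('w13')); print(P[202:207:2,269:278:3].reshape(-1,3).round(0)); print(P[150:160:4,330:340:4].reshape(-1,3).round(0))
o=readout.observe()
from scipy.spatial.transform import Rotation as R
print(R.from_quat(np.roll(o['ee_rot'],-1)).as_matrix().round(3))
E
```

```text
[[ 504.8  -78.3   31. ]
 [ 503.7  -26.8   31. ]
 [ 483.8 -106.1   31. ]
 [ 528.9 -113.9   31. ]]
91.26281331009895
[[507.82479905 -76.09362771  31.        ]
 [511.59358415 -25.85240011  31.        ]]
[[501. -76.  32.]
 [504. -76.  33.]
 [507. -76.  32.]
 [501. -78.  33.]
 [504. -78.  32.]
 [507. -78.  32.]
 [501. -80.  31.]
 [504. -80.  31.]
 [506. -80.  32.]]
[[558. -35.  22.]
 [561. -35.  21.]
 [565. -35.  22.]
 [558. -38.  22.]
 [561. -39.  23.]
 [565. -39.  21.]
 [558. -42.  21.]
 [561. -42.  22.]
 [565. -42.  21.]]
[[ 0.06   0.998  0.   ]
 [ 0.998 -0.06   0.003]
 [ 0.003  0.    -1.   ]]
```

carry_out(
  plan=[
    [[0, 0, 0], [0, 0, 0], 0.03],
    [[0, 0, 0], [0, 0, 0], 0.04],
    [[0, 0, 0], [0, 0, 0], 0.042],
  ],
)

```text
clock: 23.27
tcp_pos: [508.2, -75.4, 145.3]
ee_rot: [-0.004, 0.728, 0.685, -0.001]
wrist_force: [0.7, -0.5, -1.0]
gripper_width: 0.491
```

carry_out(
  plan=[
    [[0, 0, 0.042], [-0.0016, -0.001, -0.025], 0.042],
    [[0, 0, 0.041], [-0.0016, -0.001, -0.03], 0.042],
    [[0, 0, 0], [0, 0, -0.025], 0.042],
    [[0, 0, 0], [0, 0, -0.015], 0.042],
    [[0, 0, 0], [0, 0, 0], 0.042],
  ],
)

```text
clock: 23.68
tcp_pos: [501.9, -76.6, 46.6]
ee_rot: [-0.007, 0.699, 0.715, -0.003]
wrist_force: [0.8, 0.9, -0.3]
gripper_width: 0.494
```

```bash
python3 - <<'E'
from h import *
o=readout.observe();print(o['tcp_pos'],o['wrist_force'],o['gripper_width'])
shot('wrist','w14')
p=onplane(load('w14'),[(283,300)],31);print(p)
E
```

```text
[501.94293241 -76.63991093  46.64123475] [ 0.75981313  0.91461635 -0.30297275] 0.49436944495495666
[[ 502.17986021 -107.13781748   31.        ]]
```

View pics/w14.png

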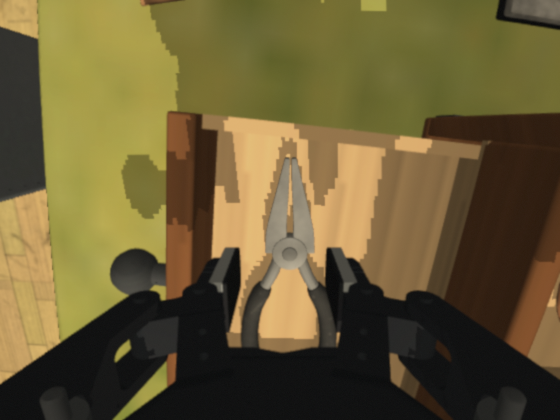

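The pivot at (290,250) is about 3 mm right of centre and aligned with the jaws. I go down deeper this time.

carry_out(
  plan=[
    [[0, 0, 0], [0.003, -0.001, -0.01], 0.042],
    [[0, 0, 0], [0, 0, -0.008], 0.042],
    [[0, 0, 0], [0, 0, -0.005], 0.04],
    [[0, 0, 0], [0, 0, -0.003], 0.04],
    [[0, 0, 0], [0, 0, 0], 0.04],
  ],
)

```text
clock: 24.15
tcp_pos: [508.7, -78.6, 25.7]
ee_rot: [-0.003, 0.699, 0.715, -0.0]
wrist_force: [0.2, -0.2, -0.7]
gripper_width: 0.471
```

carry_out(
  plan=[
    [[0, 0, 0], [0, 0, 0], 0.04],
  ],
)

```text
clock: 24.23
tcp_pos: [509.2, -78.7, 26.4]
ee_rot: [-0.002, 0.699, 0.715, 0.0]
wrist_force: [0.3, -0.0, -0.4]
gripper_width: 0.471
```

carry_out(
  plan=[
    [[0, 0, 0], [-0.003, 0.0005, -0.003], 0.04],
    [[0, 0, 0], [-0.001, 0, -0.003], 0.04],
    [[0, 0, 0], [0, 0, 0], 0.04],
  ],
)

```text
clock: 24.48
tcp_pos: [505.3, -78.2, 20.6]
ee_rot: [-0.002, 0.699, 0.715, 0.001]
wrist_force: [0.8, 0.5, 0.8]
gripper_width: 0.468
```

Now on target at z = 20.6 without touching. I close.

carry_out(
  plan=[
    [[0, 0, 0], [0, 0, 0], 0.03],
    [[0, 0, 0], [0, 0, 0], 0.02],
    [[0, 0, 0], [0, 0, 0], 0.014],
    [[0, 0, 0], [0, 0, 0], 0.014],
    [[0, 0, 0], [0, 0, 0], 0.014],
  ],
)

```text
clock: 24.9
tcp_pos: [506.5, -78.5, 22.1]
ee_rot: [-0.001, 0.699, 0.715, 0.001]
wrist_force: [0.1, 0.4, 7.0]
gripper_width: 0.283
```

carry_out(
  plan=[
    [[0, 0, 0], [0, 0, 0.008], 0.014],
    [[0, 0, 0], [0, 0, 0.012], 0.014],
    [[0, 0, 0], [0, 0, 0.02], 0.014],
    [[0, 0, 0], [0, 0, 0.025], 0.014],
    [[0, 0, 0], [0, 0, 0.025], 0.014],
    [[0, 0, 0], [0, 0, 0.02], 0.014],
    [[0, 0, 0], [0, 0, 0], 0.014],
  ],
)

```text
clock: 25.48
tcp_pos: [507.9, -79.0, 136.3]
ee_rot: [0.002, 0.699, 0.715, 0.003]
wrist_force: [0.9, 0.1, -0.5]
gripper_width: 0.288
```

```bash
python3 - <<'E'
from lid import *
o=readout.observe();print(o['tcp_pos'],o['wrist_force'],o['gripper_width'],o['joint_positions'].round(2))
shot('wrist','w15')
shot('scene','s15');print(lid('s15'));cv2.imwrite('pics/s15c.png',cv2.resize(load('s15')['im'][130:290,160:360],None,fx=3.5,fy=3.5)[:,:,::-1])
E
```

```text
[507.90626414 -78.96668655 136.28174362] [ 0.8670755   0.13664701 -0.51325118] 0.28792149960169494 [-0.27  0.04  1.61  0.    1.48 -0.29]
(np.int64(297), np.float64(63.85468290797333))
```

View pics/w15.png

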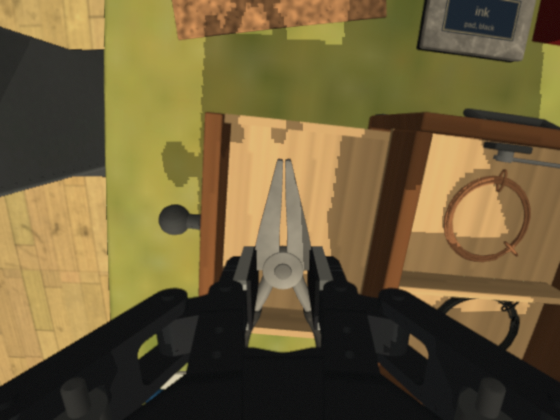

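View pics/s15c.png

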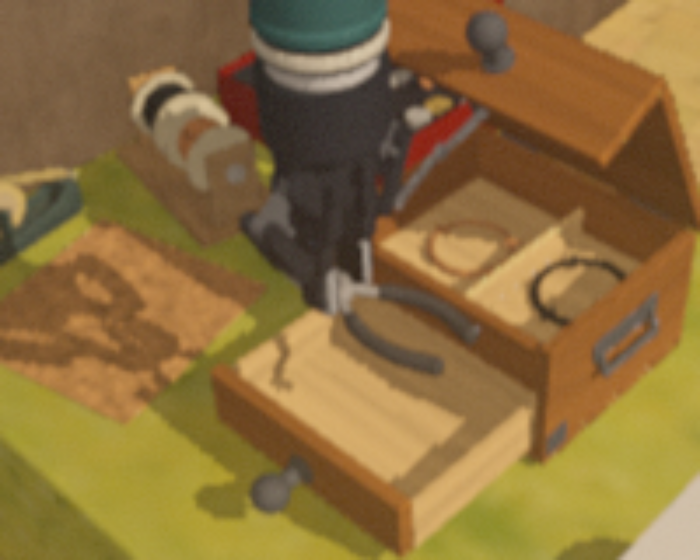

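The pliers are held flat and the drawer is empty. I carry them over to the mat.

carry_out(
  plan=[
    [[0, 0, 0], [-0.001, 0.015, 0], 0.014],
    [[0, 0, 0.05], [-0.002, 0.028, 0], 0.014],
    [[0, 0, 0.05], [-0.002, 0.03, 0], 0.014],
    [[0, 0, 0], [-0.002, 0.03, 0], 0.014],
    [[0, 0, 0], [-0.002, 0.03, 0], 0.014],
    [[0, 0, 0], [-0.002, 0.03, 0], 0.014],
    [[0, 0, 0], [-0.002, 0.03, 0], 0.014],
    [[0, 0, 0], [-0.002, 0.03, 0], 0.014],
    [[0, 0, 0], [-0.002, 0.026, -0.01], 0.014],
    [[0, 0, 0], [0, 0, -0.01], 0.014],
  ],
)

```text
clock: 26.42
tcp_pos: [486.5, 174.9, 108.5]
ee_rot: [-0.004, 0.661, 0.751, 0.0]
wrist_force: [0.1, 0.4, -2.0]
gripper_width: 0.287
```

carry_out(
  plan=[
    [[0, 0, 0], [0, 0, -0.02], 0.014],
    [[0, 0, 0], [0, 0, -0.025], 0.014],
    [[0, 0, 0], [0, 0, -0.02], 0.014],
    [[0, 0, 0], [0, 0, 0], 0.014],
    [[0, 0, 0], [0, 0, 0], 0.014],
  ],
)

```text
clock: 26.83
tcp_pos: [485.7, 169.9, 42.4]
ee_rot: [-0.004, 0.663, 0.749, -0.003]
wrist_force: [-0.9, -0.6, -1.8]
gripper_width: 0.288
```

```bash
python3 - <<'E'
from h import *
o=readout.observe();print(o['tcp_pos'],o['ee_rot'].round(3),o['wrist_force'],o['gripper_width'])
shot('wrist','w16')
shot('top','t16'); cv2.imwrite('pics/t16c.png',cv2.resize(load('t16')['im'][130:300,140:350],None,fx=3.5,fy=3.5)[:,:,::-1])
E
```

```text
[485.73032952 169.86704223  42.44650663] [-0.004  0.663  0.749 -0.003] [-0.91585845 -0.63704146 -1.7984455 ] 0.2884108562990497
```

View pics/w16.png

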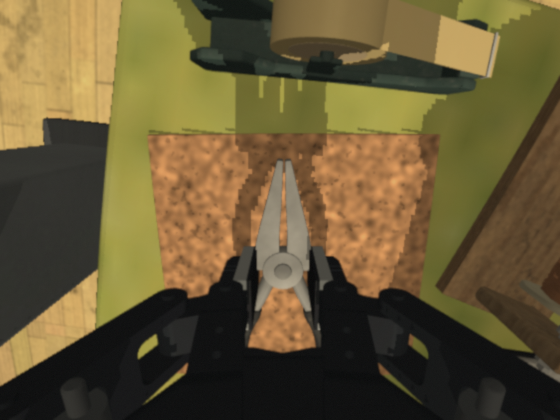

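View pics/t16c.png

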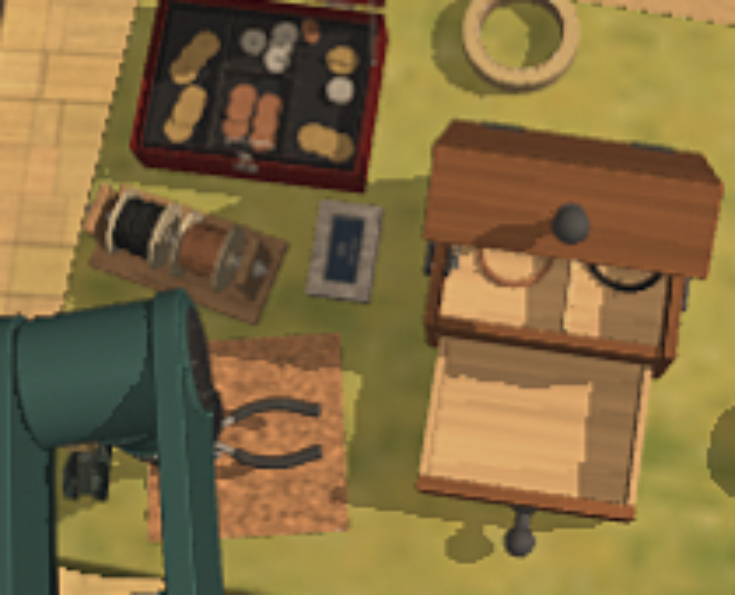

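The pliers are over the mat and aligned with it. In the wrist view the tip is at (283,160), inside the mat edge at row 134. I lower them.

carry_out(
  plan=[
    [[0, 0, 0], [0.003, -0.001, -0.012], 0.014],
    [[0, 0, 0], [0, 0, -0.01], 0.014],
    [[0, 0, 0], [0, 0, -0.007], 0.014],
    [[0, 0, 0], [0, 0, -0.003], 0.014],
    [[0, 0, 0], [0, 0, 0], 0.014],
    [[0, 0, 0], [0, 0, 0], 0.014],
  ],
)

```text
clock: 27.43
tcp_pos: [490.9, 169.8, 12.9]
ee_rot: [-0.003, 0.663, 0.749, -0.0]
wrist_force: [0.3, 0.2, -0.9]
gripper_width: 0.286
```

carry_out(
  plan=[
    [[0, 0, 0], [0, 0, -0.004], 0.014],
    [[0, 0, 0], [0, 0, -0.003], 0.014],
    [[0, 0, 0], [0, 0, 0], 0.014],
  ],
)

```text
clock: 27.68
tcp_pos: [490.7, 169.8, 5.7]
ee_rot: [-0.003, 0.662, 0.749, -0.0]
wrist_force: [-0.2, -0.4, -1.9]
gripper_width: 0.285
```

carry_out(
  plan=[
    [[0, 0, 0], [0, 0, -0.002], 0.014],
    [[0, 0, 0], [0, 0, 0], 0.014],
  ],
)

```text
clock: 27.85
tcp_pos: [491.0, 169.8, 4.0]
ee_rot: [-0.002, 0.663, 0.749, -0.0]
wrist_force: [-0.3, -1.5, -0.6]
gripper_width: 0.284
```

carry_out(
  plan=[
    [[0, 0, 0], [0, 0, -0.001], 0.014],
    [[0, 0, 0], [0, 0, 0], 0.02],
    [[0, 0, 0], [0, 0, 0], 0.035],
    [[0, 0, 0], [0, 0, 0], 0.045],
    [[0, 0, 0], [0, 0, 0], 0.045],
    [[0, 0, 0], [0, 0, 0.015], 0.045],
    [[0, 0, 0], [0, 0, 0.025], 0.045],
    [[0, 0, 0], [0, 0, 0.03], 0.045],
    [[0, 0, 0], [0, 0, 0.03], 0.045],
    [[0, 0, 0], [0, 0, 0.02], 0.045],
  ],
)

```text
clock: 28.68
tcp_pos: [492.3, 170.1, 126.7]
ee_rot: [-0.001, 0.663, 0.749, 0.002]
wrist_force: [0.6, 0.1, 0.1]
gripper_width: 0.525
```

```bash
python3 - <<'E'
from h import *
o=readout.observe();print(o['tcp_pos'],o['ee_rot'].round(3),o['wrist_force'],o['gripper_width'],o['joint_positions'].round(2))
shot('wrist','w17')
E
```

```text
[492.25859297 170.05741185 126.74920773] [-0.001  0.663  0.749  0.002] [0.62909036 0.08290137 0.14128228] 0.5245792399436495 [0.22 0.07 1.6  0.   1.47 0.1 ]
```

View pics/w17.png

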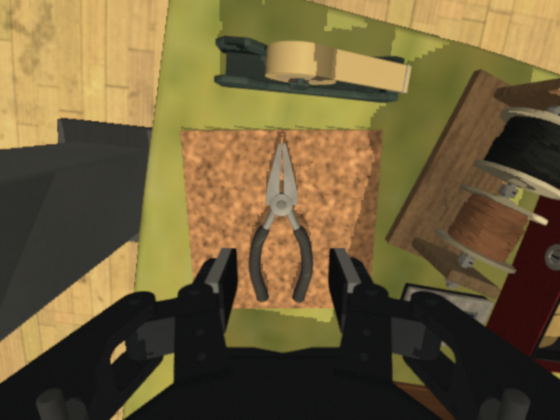

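The pliers lie flat on the mat: tip at (282,134), grip ends near row 300, mat edges at rows 130 and 308. I check the margins in numbers.

```bash
python3 - <<'E'
from h import *
w=load('w17')
p=onplane(w,[(282,134),(263,300),(298,300)],8); e=onplane(w,[(282,130),(282,308)],3)
print(p.round(1),e.round(1))
u=np.array([np.cos(np.radians(97)),np.sin(np.radians(97))]);m=np.array([494.2,147.])
print((p[:,:2]-m)@u,(e[:,:2]-m)@u)
cv2.imwrite('pics/w17c.png',cv2.resize(w['im'][110:320,170:400],None,fx=3,fy=2.8)[:,:,::-1])
E
```

```text
[[484.3 228.4   8. ]
 [485.1  73.8   8. ]
 [518.1  77.8   8. ]] [[483.9 231.5   3. ]
 [504.5  64.1   3. ]]
[ 82.05393216 -71.56329844 -71.55416284] [ 85.13841489 -83.56957026]
```

View pics/w17c.png

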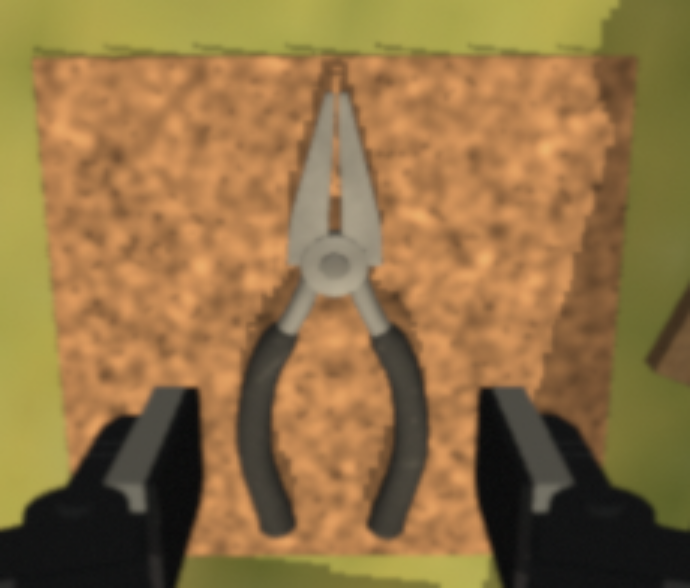

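The real tip is at (337,93) in the crop, about 11 mm inside the mat edge, so the pliers are well centred. Now I go round to the front of the drawer with the fingers shut and push it home at the ball.

carry_out(
  plan=[
    [[0, 0, -0.118], [-0.008, -0.017, 0.003], 0.03],
    [[0, 0, -0.118], [-0.008, -0.017, 0.003], 0.02],
    [[0, 0, -0.118], [-0.008, -0.017, 0], 0.01],
    [[0, 0, -0.118], [-0.008, -0.017, 0], 0.0],
    [[0, 0, -0.118], [-0.008, -0.017, 0], 0.0],
    [[0, 0, -0.118], [-0.008, -0.017, 0], 0.0],
    [[0, 0, -0.118], [-0.008, -0.017, 0], 0.0],
    [[0, 0, -0.118], [-0.008, -0.017, 0], 0.0],
    [[0, 0, -0.118], [-0.008, -0.017, 0], 0.0],
    [[0, 0, -0.118], [-0.008, -0.017, 0], 0.0],
  ],
)

```text
clock: 29.57
tcp_pos: [410.5, -0.9, 129.1]
ee_rot: [-0.002, 0.968, 0.251, 0.001]
wrist_force: [-0.1, 0.0, -0.0]
gripper_width: -0.0
```

carry_out(
  plan=[
    [[0, 0, -0.118], [-0.008, -0.017, 0], 0.0],
    [[0, 0, -0.118], [-0.008, -0.017, 0], 0.0],
    [[0, 0, -0.118], [-0.008, -0.017, 0], 0.0],
    [[0, 0, -0.118], [-0.008, -0.017, 0], 0.0],
    [[0, 0, -0.118], [-0.008, -0.017, 0], 0.0],
    [[0, 0, 0], [0, 0, 0], 0.0],
  ],
)

```text
clock: 30.07
tcp_pos: [370.1, -87.2, 129.1]
ee_rot: [-0.001, 0.999, -0.041, 0.002]
wrist_force: [0.4, 0.1, -0.4]
gripper_width: -0.006
```

```bash
python3 - <<'E'
from lid import *
o=readout.observe();print(o['tcp_pos'],o['ee_rot'].round(3),o['gripper_width'],o['joint_positions'].round(2))
from scipy.spatial.transform import Rotation as R
print(R.from_quat(np.roll(o['ee_rot'],-1)).as_matrix().round(3))
shot('wrist','w18')
E
```

```text
[370.05861566 -87.23746935 129.11084239] [-0.001  0.999 -0.041  0.002] -0.006031323210587785 [-0.38 -0.26  1.9   0.    1.5   1.27]
[[ 0.997 -0.083  0.003]
 [-0.083 -0.997  0.001]
 [ 0.003 -0.001 -1.   ]]
```

View pics/w18.png

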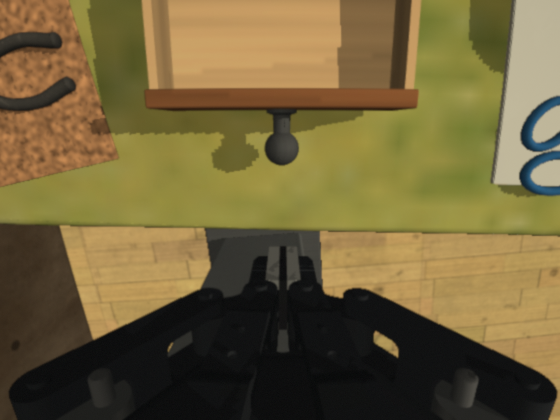

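carry_out(
  plan=[
    [[-0.007, -0.087, 0], [0, 0, -0.025], 0.0],
    [[-0.007, -0.087, 0], [0, 0, -0.03], 0.0],
    [[0, 0, 0], [0, 0, -0.025], 0.0],
    [[0, 0, 0], [0, 0, -0.02], 0.0],
    [[0, 0, 0], [0, 0, -0.007], 0.0],
    [[0, 0, 0], [0.008, -0.0007, 0], 0.0],
    [[0, 0, 0], [0, 0, 0], 0.0],
  ],
)

```text
clock: 30.7
tcp_pos: [381.3, -86.0, 23.5]
ee_rot: [0.002, 0.995, -0.037, 0.09]
wrist_force: [0.1, -0.4, 0.5]
gripper_width: 0.001
```

```bash
python3 - <<'E'
from lid import *
o=readout.observe();print(o['tcp_pos'],o['ee_rot'].round(3),o['joint_positions'].round(2),o['wrist_force'])
shot('wrist','w19')
E
```

```text
[381.34523823 -86.01837685  23.46346627] [ 0.002  0.995 -0.037  0.09 ] [-0.42 -0.27  2.14  0.07  1.11  1.2 ] [ 0.12340183 -0.39348458  0.50747581]
```

View pics/w19.png

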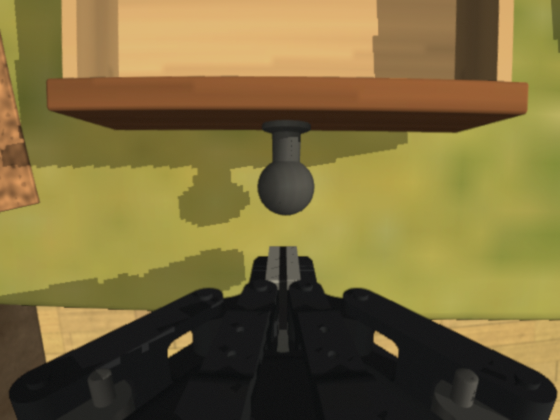

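The shut fingers at column 283 are lined up with the ball at (286,186). I push in along the chest's x.

carry_out(
  plan=[
    [[0, 0, 0], [0.008, -0.001, 0], 0.0],
    [[0, 0, 0], [0.01, -0.0012, 0], 0.0],
    [[0, 0, 0], [0.012, -0.001, 0], 0.0],
    [[0, 0, 0], [0.014, -0.0012, 0], 0.0],
    [[0, 0, 0], [0.014, -0.0012, 0], 0.0],
  ],
)

```text
clock: 31.17
tcp_pos: [438.2, -91.7, 23.3]
ee_rot: [0.002, 0.995, -0.038, 0.089]
wrist_force: [-3.3, 0.2, 1.8]
gripper_width: -0.0
```

carry_out(
  plan=[
    [[0, 0, 0], [0.014, -0.0012, 0], 0.0],
    [[0, 0, 0], [0.014, -0.0012, 0], 0.0],
    [[0, 0, 0], [0.014, -0.0012, 0], 0.0],
    [[0, 0, 0], [0.014, -0.0012, 0], 0.0],
  ],
)

```text
clock: 31.5
tcp_pos: [494.4, -96.3, 23.1]
ee_rot: [0.002, 0.995, -0.038, 0.089]
wrist_force: [-4.3, 1.2, 1.5]
gripper_width: 0.0
```

```bash
python3 - <<'E'
from lid import *
o=readout.observe();print(o['tcp_pos'],o['ee_rot'].round(3),o['joint_positions'].round(2),o['wrist_force'])
shot('wrist','w20')
E
```

```text
[494.35339179 -96.31875142  23.08137973] [ 0.002  0.995 -0.038  0.089] [-0.34  0.01  1.9   0.05  1.07  1.29] [-4.30654519  1.2282236   1.53047821]
```

View pics/w20.png

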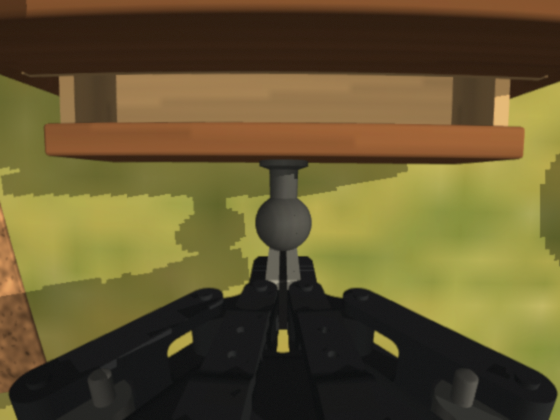

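carry_out(
  plan=[
    [[0, 0, 0], [0.01, -0.0008, 0], 0.0],
    [[0, 0, 0], [0.007, -0.0006, 0], 0.0],
    [[0, 0, 0], [0.004, -0.0003, 0], 0.0],
    [[0, 0, 0], [0.002, 0, 0], 0.0],
  ],
)

```text
clock: 31.88
tcp_pos: [516.6, -98.1, 22.5]
ee_rot: [0.002, 0.995, -0.038, 0.089]
wrist_force: [-3.1, -0.0, 1.5]
gripper_width: -0.004
```

carry_out(
  plan=[
    [[0, 0, 0], [0.003, -0.0002, 0], 0.0],
    [[0, 0, 0], [0, 0, 0], 0.0],
  ],
)

```text
clock: 32.05
tcp_pos: [519.4, -98.3, 22.3]
ee_rot: [0.002, 0.995, -0.038, 0.089]
wrist_force: [-0.8, -0.3, -0.4]
gripper_width: 0.0
```

carry_out(
  plan=[
    [[0, 0, 0], [0.003, -0.0002, 0], 0.0],
    [[0, 0, 0], [0, 0, 0], 0.0],
  ],
)

```text
clock: 32.22
tcp_pos: [522.1, -98.4, 22.2]
ee_rot: [0.002, 0.995, -0.038, 0.089]
wrist_force: [-1.5, -0.2, 0.2]
gripper_width: 0.003
```

carry_out(
  plan=[
    [[0, 0, 0], [0.003, -0.0002, 0], 0.0],
    [[0, 0, 0], [0, 0, 0], 0.0],
  ],
)

```text
clock: 32.38
tcp_pos: [522.5, -98.3, 21.2]
ee_rot: [0.002, 0.996, -0.038, 0.086]
wrist_force: [-8.7, -0.3, 3.9]
gripper_width: 0.001
```

carry_out(
  plan=[
    [[0, 0, 0], [0.003, -0.0002, 0], 0.0],
    [[0, 0, 0], [0, 0, 0], 0.0],
  ],
)

```text
clock: 32.55
tcp_pos: [522.8, -98.2, 20.1]
ee_rot: [0.002, 0.996, -0.038, 0.082]
wrist_force: [-15.5, -0.1, 6.3]
gripper_width: 0.001
```

carry_out(
  plan=[
    [[0, 0, 0], [0.002, 0, 0], 0.0],
    [[0, 0, 0], [0, 0, 0], 0.0],
  ],
)

```text
clock: 32.72
tcp_pos: [523.0, -98.0, 19.4]
ee_rot: [0.002, 0.996, -0.038, 0.08]
wrist_force: [-19.1, -0.5, 7.5]
gripper_width: 0.002
```

```bash
python3 - <<'E'
from lid import *
o=readout.observe();print(o['tcp_pos'],o['wrist_force'])
shot('scene','s21');print(lid('s21'))
cv2.imwrite('pics/s21c.png',cv2.resize(load('s21')['im'][130:290,160:360],None,fx=3.5,fy=3.5)[:,:,::-1])
E
```

```text
[522.97950022 -98.01628861  19.36452828] [-19.06934188  -0.49020102   7.50864481]
(np.int64(303), np.float64(63.82134349811082))
```

View pics/s21c.png

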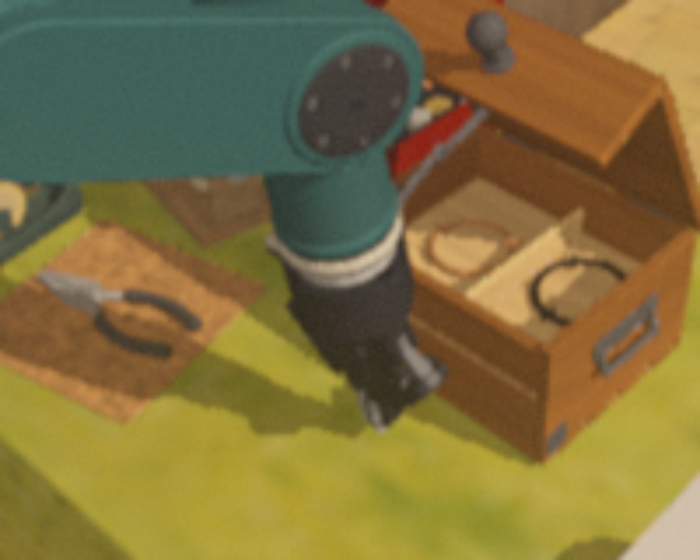

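The drawer front looks flush and holds against 19 N. I back off and check everything.

carry_out(
  plan=[
    [[0, 0, 0], [-0.012, 0.001, 0], 0.0],
    [[0, 0, 0], [-0.02, 0.0016, 0], 0.0],
    [[0, 0, 0], [-0.03, 0.0025, 0.01], 0.0],
    [[0, 0, 0], [-0.03, 0.0025, 0.03], 0.0],
    [[0, 0, 0], [-0.02, 0.002, 0.035], 0.0],
    [[0, 0, 0], [0, 0, 0.035], 0.0],
    [[0, 0, 0], [0, 0, 0.035], 0.0],
    [[0, 0, 0], [0, 0, 0.02], 0.0],
    [[0, 0, 0], [0, 0, 0], 0.0],
  ],
)

```text
clock: 33.52
tcp_pos: [422.3, -90.5, 194.2]
ee_rot: [0.005, 0.995, -0.038, 0.096]
wrist_force: [0.7, -0.0, 0.9]
gripper_width: 0.003
```

```bash
python3 - <<'E'
from lid import *
o=readout.observe();print(o['tcp_pos'],o['wrist_force'])
shot('scene','s22');print(lid('s22'));shot('top','t22');shot('wrist','w22')
cv2.imwrite('pics/s22c.png',cv2.resize(load('s22')['im'][130:290,160:360],None,fx=3.5,fy=3.5)[:,:,::-1])
s=load('s22');hsv=cv2.cvtColor(s['im'],cv2.COLOR_RGB2HSV); m=((hsv[...,1]<90)&(hsv[...,2]<110))[232:250,262:295]
for r in m: print(''.join('.#'[int(i)] for i in r))
a=load('top0')['im'].astype(int);b=load('t22')['im'].astype(int)
d=(np.abs(a-b).sum(2)>90).astype(np.uint8);d=cv2.morphologyEx(d,cv2.MORPH_OPEN,np.ones((2,2)))
n,l,st,ce=cv2.connectedComponentsWithStats(d);print([x.tolist() for x in st[1:] if x[4]>10])
E
```

```text
[422.26923121 -90.48886178 194.1773027 ] [ 0.66350829 -0.00426602  0.87334775]
(np.int64(304), np.float64(63.85260308978251))
...................##............
...................####..........
...................####..........
..................######.........
.............##.########.........
...........#############.........
..........#####..###.............
..........#####..##..............
.........#####....#..............
.........#####....#..............
..........####...##..............
..........########...............
...........######................
.............###.................
.................................
.................................
.................................
.................................
[[264, 165, 83, 46, 390], [194, 187, 27, 29, 322], [299, 190, 6, 11, 38], [279, 201, 15, 11, 121], [266, 202, 26, 23, 346], [302, 205, 12, 22, 190], [322, 209, 8, 5, 18], [163, 218, 5, 4, 13], [203, 218, 8, 4, 19], [176, 220, 38, 14, 307], [263, 224, 71, 17, 179], [215, 234, 60, 21, 380], [287, 243, 5, 4, 17], [299, 242, 6, 4, 21], [209, 245, 25, 7, 102], [183, 255, 19, 6, 56], [205, 258, 30, 7, 120], [157, 274, 178, 146, 7933], [195, 289, 10, 7, 29], [202, 293, 7, 4, 17], [0, 347, 21, 37, 470], [18, 361, 10, 4, 22], [22, 370, 4, 5, 17], [28, 373, 8, 3, 19], [222, 406, 8, 8, 36]]
```

View pics/s22c.png

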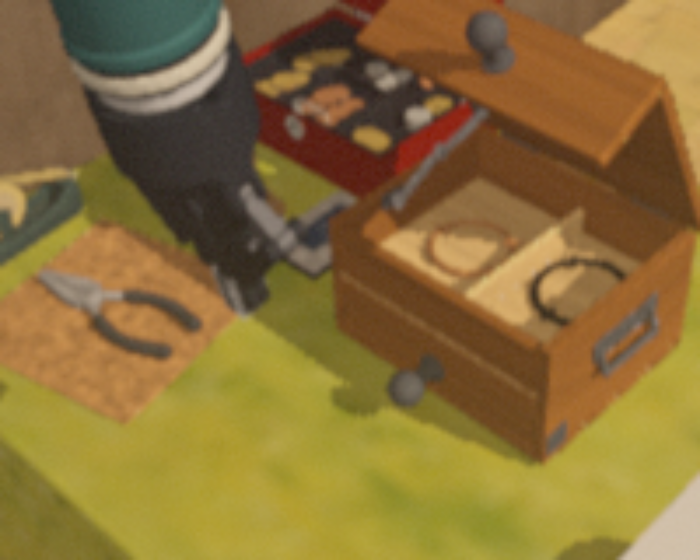

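View pics/w22.png

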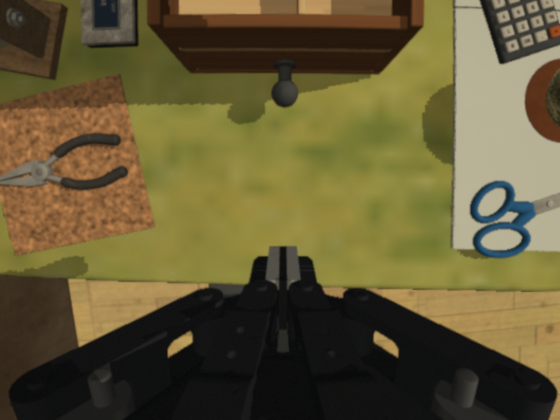

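View pics/t22.png

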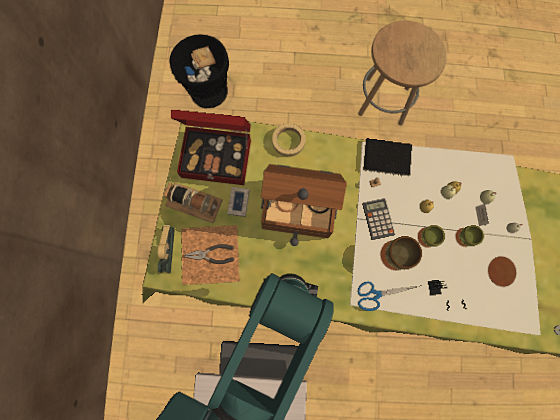

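All good: the drawer ball mask is at the same pixels as in the shut picture, the lid stands at 63.9°, and the pliers lie flat on the mat. The only other picture changes are the arm, shadows and the chest.

```bash
python3 - <<'E'
from h import *
print(manip.job_done())
E
```

```text
the job is handed in; nothing more can be done
None
```

I handed the job in at about 33.7 s: the lid is up on its locked stay, the pliers are on the cork mat and the drawer is fully home.

**What I did, in order**
- **Lid:** I raised it by its ball past the stop, to about 74° with some give. I eased it back and felt it resist lowering (15.5 N at 60.8°), then let go. It stood by itself at 63.9°.
- **Drawer out:** My first pull measured only 121–123 mm. I gripped the pull again and it did not move under 21 N, so I took it to be at its stop.
- **Pliers:** The first pinch missed because the fingertips were too high, and it turned the pliers a few degrees in the drawer. The second, deeper pinch held, and I laid them on the mat.
- **Drawer home:** I pushed it in at the ball until it held against 19 N.

**Last checks**
- **Lid:** it still stood at 63.9°, the same as when I released it.
- **Drawer:** the pull's ball was back at its original place in the scene picture.
- **Pliers:** they lay flat and centred. The tip is about 11 mm inside the mat edge; an earlier reading of about 3 mm came from picking the wrong tip pixel.
- **Bystanders:** none looked moved in the top view. The differences near the wire-spool rack and the tape dispenser I put down to shadow; I did not measure each item.
- **Robot:** it was touching nothing when I handed in.

**Unsure:** my first reading of where the lid's stop began was ambiguous. I pushed up to about 58 N at the wrist before judging the stay locked, which is under the 120 N limit.

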